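# Hang the bottle tray on the wall cleat and line it

### The arm

A 6-joint arm with a two-finger parallel gripper is mounted at the origin on the work surface. World frame = base frame: x ahead of the robot, y to its left, z up, the work surface at z = 0. Lengths are in m, angles in rad, forces in N, time in s.
With the tool pointing down it reaches from about 0.35 to 0.775 m from the base axis. Payload 5.5 kg.
Tool frame: the origin (TCP) lies on the centre line of the jaws, within the pads' length; the fingertips stand 8 mm ahead of it and the grasp point (between the pads) lies 11 mm behind it; z points along the fingers, y is the direction in which the jaws open and shut (so a half turn about z gives the same grasp; the last joint's range is limited). The gripper opens to 85 mm and grips with 20 to 120 N. Pads are 22 mm wide; open, the fingers measure 114 mm over their backs; the gripper's body (76 mm by 85 mm) begins 54 mm behind the grasp point. The pads swing forward as they close: fully open they stand 13 mm farther back than shut.
Start: joints at [-1.433, 0.313, 0.046, 1.304, 0, 1.431], TCP at [0.158, -0.553, 0.211] pointing down, gripper open.
Joint ranges: [-2.76, 2.76], [-0.86, 1.69], [-1.03, 1.26], [-2.2, 2.34], [-1.47, 1.5], [-3.14, 3.14]. Speed limits (rad/s): [2.57, 2.57, 3.14, 3.14, 3.14, 3.14].

### API

Orientations are given as a unit quaternion [w, x, y, z].
In Python, from workcell import env gives the robot as it stands. The module is installed in compiled form; this text tells all that it offers.
- The arm moves only by the tool play_rows, never from a script. Its argument "steps" is a list of rows, each an object with "claw": the closure in counts, from 0 (fully open) to 255 (shut); "dp": the shift along the tool's x, y, z in m, a list of three; "angular": the turn, a rotation vector about the tool's x, y, z in degrees, a list of three. In form: [{"claw": claw, "dp": [dx, dy, dz], "angular": [wx, wy, wz]}, ...]. A call has exactly 8 rows; each row shifts and turns the commanded pose from where the row before left it, along the tool's axes as they then stand; what a row does not reach is not made up. A row lasts 1/12 s, in which the tool goes at most 41.7 mm and 7.16 degrees, less where a joint would pass 70% of its speed; a pose out of reach is approached as far as the arm can. A call is refused whole if a number of a shift passes 0.0417 or a number of a turn 7.16, either way. A call with a gripper value outside its range is refused whole. The fingers move at their own pace and stop on an object; "force" is the grip in N (left out, the last holds). Time passes only in rows, so rows that do not move let the fingers close, or fill a call up. It gives the time, the measured TCP pose, the force and the opening at its end, in the units of the state.
- env.get_state(): the state, without advancing time (a new reading comes with each control period).
- env.read_camera(name): name is "scene" or "side" or "wrist"; returns (picture, depth): 480x640x3 uint8, red, green, blue; 480x640 float32, m along the optical axis (not along the pixel's ray), 0 where there is no reading.
- env.calibration(name): a dict with "fx", "fy", "cx", "cy" (pixels), "world_from_camera" (4x4, takes a point from camera to world coordinates); the wrist camera has in their place "hand_eye" (4x4, takes a point from camera to tool coordinates, whose origin is the TCP and whose axes are the flange's). Camera axes: x right, y down, z forward; pixel columns grow to the right and rows downward; lengths in m; the calibration is good to about 2 mm. A picture is of the moment at which its call begins: read the wrist's pose just before it. calibration takes no time and is no camera call.
- env.hand_in(): hands the job in, once; it reports no verdict.
The state is a dict: "clock": time; "joint_pos": joint angles; "qvel": joint speeds; "tau": joint torques, N m; "tcp_pos": TCP position; "orientation": TCP orientation; "wrist_force": force on the tool from outside, world axes, zero at the start; "ft_torque": the same for the moment, N m; "finger_gap": finger opening in m.
Only numpy, scipy, OpenCV 4.12 (cv2) and the standard library are available. Lean on these libraries where they do the work, as an engineer would, in place of code of your own. Each camera call takes 0.05 s, during which the arm holds its last target. There are 200 camera calls.

### The job

Pick up the blue tray, tip it clearly out of level to bring its orange angled rear strip over the orange cleat of the upright board, then let it level out and drop fully home, so that it hangs level with its whole strip on the cleat, and let go of it. Then slide the yellow top plate along its stack until its end sticks well out over the open front end of the stand while it still lies flat, pinch it there and put it flat on the floor of either bay of the hung tray. Leave the white plates in the stand and do not tip or shift the bottles, jar, beaker or brass weight.

Things in the scene. Friction and masses are not known exactly. Their poses are not given: they have to be found in the camera images.
- board: Fixed upright white board, 360 mm wide, top edge 170 mm above the bench. Origin: on the bench at the middle of its face (face = plane x 0). -x points out of the face to where the tray hangs, y along the board, z up. With the tray fully home, tray_strip is at x -4, z 90 mm here and the tray's axes are parallel to the board's. A black spacer rail (z 48-70, 32 mm out) carries the tray's rear wall.
- cleat_edge (a point): Middle of the free upper edge of the orange cleat (board axes; x -22, z 116 mm of the board). The cleat, 320 mm long, is a 5 mm plate rising out from the face at 55 degrees to level; its upper surface meets the face at z 84 mm; its outermost corner is 4 mm further out than this point. Between it and the face is a V groove, open at the top, 22 mm wide at the level of this point.
- tray_grip (a point): Centre of the tray's black handle bar: 56 mm long (x), 14 thick (y: pinch this from above), 36 tall; on an 8 mm web. Tray axes: +x to its rear (strip side), z up. 12 mm behind the tray's middle, 58 above its underside. Tray about 0.4 kg, centre of mass below the handle; 126 mm deep (x), 244 wide, floor 4, front and side walls 25 high, rear wall 72 high, walls 4 thick.
- tray_strip (a point): Middle of the lower tip edge of the tray's orange rear strip (tray axes), 79 mm behind and 28 below the handle's centre. The strip, a 5 mm plate 200 mm long, runs from the rear wall down and back at 55 degrees to level (40 mm down, 28 back); its rearmost corner is 4 mm behind this point and 3 higher. This tip goes down into the groove between cleat and board face.
- bay_a (a point): Floor centre (upper face) of the tray's bay on its +y side, tray axes; 12 mm ahead (-x) of the handle's centre, 62 mm to the side and 54 below it. The bay is 118 mm deep (x) and 112 wide (y).
- bay_b (a point): The same for the bay on the tray's -y side.
- stand: Fixed grey stand, 114 mm (x) by 91 (y), holding three stacked plates lengthwise along x between side guides 61 mm apart, guide tops at 50 mm. Origin: on the bench under its middle; z up. The yellow plate lies at z 45-51 mm. End lips 43 mm high hold the white plates; the yellow one slides over them and both its end edges are free. The open front end is the -x end, face at x -57 mm.
- plate_center (a point): Centre of the yellow top plate: rigid plastic, 100 mm (x) by 56 (y) by 6 (z), about 60 g, loose, at first within a few mm of the stand's middle. It tips off the stand if its centre passes the front face (x -57 mm of the stand). Well out means 30 mm or more over the front face.
- plate_mid_center (a point): Centre of the upper white plate, same size as the yellow one, directly below it; stays in the stand.
- plate_low_center (a point): Centre of the lowest white plate, same size; stays in the stand.
- bottle_a_center (a point): Bystander, not to be touched: centre of: amber or clear bottle with white cap, 54 mm across, 95 mm tall; z up.
- bottle_b_center (a point): Bystander, not to be touched: centre of: amber or clear bottle with white cap, 54 mm across, 95 mm tall; z up.
- bottle_c_center (a point): Bystander, not to be touched: centre of: amber or clear bottle with white cap, 54 mm across, 95 mm tall; z up.
- jar_center (a point): Bystander, not to be touched: centre of: clear jar with white cap, 64 mm across, 70 mm tall; z up.
- beaker_center (a point): Bystander, not to be touched: centre of: clear open beaker, 66 mm across, 85 mm tall; z up.
- weight_center (a point): Bystander, not to be touched: centre of: brass calibration weight with a knob, 40 mm across, 58 mm tall; z up.
Not all that is in view belongs to the job. Of the things like the part that bears plate_center, leave any that is purple or red; of the rest the larger one is meant.

How it is judged:
By the outcome, as a careful person would: the job done as asked, in the order asked, and still so for the second after the job is handed in, with the robot touching nothing.
It also fails if it takes over 69 s, if anything falls off the work surface, if the arm or the gripper's body presses on something with over 40 N, if the wrist force passes 120 N, or if a joint passes its speed limit or range.

## Working session

There is one attempt and no reset: what is moved stays moved. The work goes in short steps, Python scripts to look and compute and a tool call to move; the robot and the scene stay as the last step left them, time stands still between calls to the robot, and variables do not carry over. Pictures are saved under pics/ and viewed, about 8 in all and at most 12, crops included, and the job is handed in when it is done.

Besides the shell and the picture viewer there is one more tool, called by a JSON object that holds its "method" and its "body". play_rows: Moves the arm, as the interface text tells. Its arguments: {"type":"object","properties":{"steps":{"type":"array","items":{"type":"object","properties":{"claw":{"type":"number"},"dp":{"type":"array","items":{"type":"number"}},"angular":{"type":"array","items":{"type":"number"}}}}},"force":{"type":"number"}},"required":["steps"]}

```bash
mkdir -p pics; cat > h.py <<'E'
import numpy as np, cv2
from scipy.spatial.transform import Rotation as R
from workcell import env
def T_tool(s=None):
    s=s or env.get_state(); q=s["orientation"]; T=np.eye(4)
    T[:3,:3]=R.from_quat([q[1],q[2],q[3],q[0]]).as_matrix(); T[:3,3]=s["tcp_pos"]; return T
def look(name,fn=None):
    c=env.calibration(name); T=T_tool()@np.array(c["hand_eye"]) if name=="wrist" else np.array(c["world_from_camera"])
    im,d=env.read_camera(name)
    v,u=np.mgrid[:480,:640]; P=np.stack([(u-c["cx"])/c["fx"]*d,(v-c["cy"])/c["fy"]*d,d],-1)@T[:3,:3].T+T[:3,3]
    P[d==0]=np.nan
    if fn: cv2.imwrite("pics/"+fn,im[:,:,::-1])
    np.savez("/tmp/%s.npz"%name,im=im,P=P,T=T); return im,P
E
python3 - <<'E'
from h import *
for n in("scene","side"): 
    im,P=look(n,n+"0.png"); print(n,np.load("/tmp/%s.npz"%n)["T"].round(3).tolist())
print(env.get_state()); print(np.array(env.calibration("wrist")["hand_eye"]).round(3))
E
```

```text
scene [[0.22, 0.679, -0.701, 1.495], [0.975, -0.138, 0.172, -0.306], [0.02, -0.721, -0.692, 1.067], [0.0, 0.0, 0.0, 1.0]]
side [[-0.939, -0.242, 0.243, 0.252], [-0.343, 0.689, -0.639, 0.671], [-0.013, -0.684, -0.73, 0.905], [0.0, 0.0, 0.0, 1.0]]
{'clock': 0.1, 'joint_pos': array([-1.43258823e+00,  3.13936241e-01,  4.50837504e-02,  1.30358503e+00,
       -2.16520378e-06,  1.43120629e+00]), 'qvel': array([-0.00113614, -0.00165189,  0.00243879,  0.00113836,  0.00071697,
        0.00023836]), 'tau': array([ 2.64507544e-03, -4.81726384e+01,  2.99243867e+01,  1.26629000e-02,
       -1.51778177e-04,  1.19779770e-05]), 'tcp_pos': array([ 0.15761522, -0.55246996,  0.20978822]), 'orientation': array([-8.20597819e-04,  9.90368690e-01,  1.38452823e-01, -5.15594887e-07]), 'wrist_force': array([-0.00301521, -0.68879868, -0.61090304]), 'ft_torque': array([-0.00990111,  0.02245005, -0.0357587 ]), 'finger_gap': 0.0854625821519167}
[[ 0.001 -0.952 -0.306  0.079]
 [ 1.     0.002 -0.001 -0.   ]
 [ 0.001 -0.306  0.952 -0.163]
 [ 0.     0.     0.     1.   ]]
```

View pics/scene0.png

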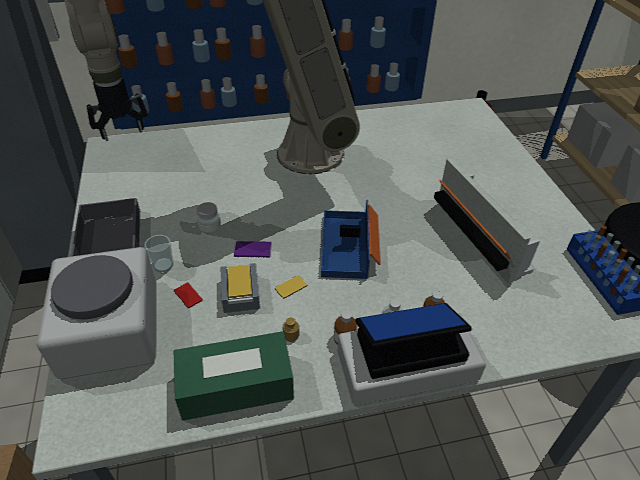

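View pics/side0.png

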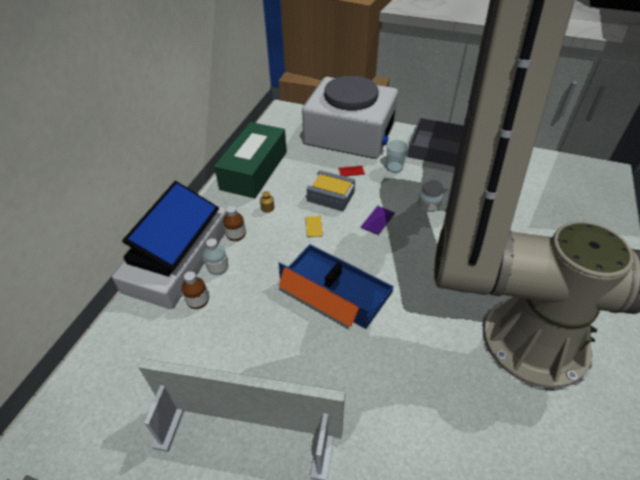

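Scene view: blue tray around (345,243) with its handle at (349,231) and strip at (374,233). Board with orange cleat runs (445,180)–(505,265). The stand with the yellow plate is at (240,285); the smaller yellow plate at (290,286) and the purple and red ones are decoys. The bottles are near (345,325), (395,307) and (433,300), the weight is at (291,328), the beaker at (158,252) and the jar at (207,216).

```bash
python3 - <<'E'
from h import *
for n in("scene","side"):
    z=np.load("/tmp/%s.npz"%n); im,P=z["im"],z["P"]; hsv=cv2.cvtColor(im,cv2.COLOR_RGB2HSV); X,Y,Z=np.moveaxis(P,-1,0)
    ws=(X>.2)&(X<1)&(abs(Y)<.8)
    def rep(name,m):
        nc,l,st,_=cv2.connectedComponentsWithStats(m.astype(np.uint8))
        for i in range(1,nc):
            if st[i,4]<40: continue
            Q=P[l==i]; (c,sz,a)=cv2.minAreaRect(Q[:,:2].astype(np.float32))
            print(n,name,st[i].tolist(),"mean",np.nanmean(Q,0).round(3),"rect",np.round(c,3),np.round(sz,3),round(a,1),"z",np.nanpercentile(Q[:,2],[2,50,98]).round(3))
    H,S,V=np.moveaxis(hsv.astype(int),-1,0)
    rep("orange",ws&(H>3)&(H<15)&(S>180)&(V>100)&(Z>.01))
    rep("yellow",ws&(H>17)&(H<30)&(S>120)&(V>110))
    rep("blue",ws&(H>100)&(H<125)&(S>150)&(Z>-.01)&(Y>-.3))
    rep("handle",ws&(V<45)&(Z>.045)&(Z<.1)&(X<.8))
    rep("boardtop",ws&(Z>.155)&(Z<.18)&(Y>0))
    rep("stand+",ws&(Z>.035)&(Z<.06)&(Y<-.2))
    rep("tall",ws&(Z>.055)&(Z<.12)&(Y<.2))
E
```

```text
scene orange [440, 180, 67, 73, 149] mean [0.526 0.338 0.114] rect [0.519 0.337] [0.318 0.01 ] 10.2 z [0.105 0.114 0.119]
scene orange [368, 205, 12, 58, 423] mean [0.488 0.077 0.06 ] rect [0.482 0.079] [0.028 0.198] 75.4 z [0.039 0.06  0.076]
scene yellow [228, 265, 24, 32, 648] mean [ 0.576 -0.3    0.052] rect [ 0.575 -0.301] [0.056 0.102] 86.6 z [0.048 0.052 0.056]
scene yellow [275, 275, 32, 22, 351] mean [ 0.581 -0.171  0.005] rect [ 0.579 -0.17 ] [0.05  0.078] 26.4 z [0.    0.005 0.01 ]
scene yellow [286, 318, 9, 7, 47] mean [ 0.732 -0.197  0.057] rect [ 0.732 -0.196] [0.018 0.019] 11.7 z [0.054 0.057 0.06 ]
scene blue [321, 204, 49, 75, 2779] mean [0.468 0.003 0.011] rect [0.459 0.004] [0.124 0.255] 75.5 z [0.001 0.006 0.059]
scene blue [567, 230, 73, 85, 2302] mean [0.732 0.64  0.039] rect [0.721 0.659] [0.088 0.245] 89.9 z [0.004 0.055 0.064]
scene blue [359, 304, 108, 37, 2305] mean [0.85  0.048 0.141] rect [0.846 0.052] [0.107 0.206] 0.0 z [0.115 0.142 0.164]
scene handle [434, 190, 76, 81, 1416] mean [0.535 0.342 0.067] rect [0.513 0.343] [0.334 0.039] 10.0 z [0.05  0.07 
[... 5372 characters left out ...]
049] mean [ 0.568 -0.517  0.085] rect [ 0.545 -0.518] [0.326 0.248] 38.1 z [0.056 0.083 0.118]
side tall [214, 122, 71, 63, 2622] mean [ 0.833 -0.316  0.085] rect [ 0.841 -0.338] [0.125 0.247] 0.5 z [0.058 0.089 0.094]
side tall [422, 180, 21, 17, 290] mean [ 0.304 -0.353  0.067] rect [ 0.305 -0.356] [0.055 0.057] 7.4 z [0.056 0.068 0.072]
side tall [112, 201, 131, 96, 4464] mean [0.815 0.098 0.082] rect [0.841 0.052] [0.216 0.297] 1.6 z [0.057 0.071 0.119]
side tall [278, 262, 90, 54, 1057] mean [0.473 0.075 0.065] rect [0.478 0.074] [0.026 0.242] 75.0 z [0.056 0.066 0.074]
side tall [324, 262, 18, 22, 200] mean [0.463 0.023 0.07 ] rect [0.463 0.019] [0.057 0.015] 74.1 z [0.056 0.073 0.079]
```

```bash
cat >> h.py <<'E'
def down(yaw,pitch=0):
    "tool x along yaw (deg), z down; pitch>0 raises the front (-x side) of the held thing"
    a=np.radians(yaw); x=np.array([np.cos(a),np.sin(a),0]); z=np.array([0,0,-1.]); M=np.stack([x,np.cross(z,x),z],1)
    return M@R.from_rotvec([0,-np.radians(pitch),0]).as_matrix()
def plan(p,M,n,claw,T=None):
    T=T_tool() if T is None else T; p0=T[:3,3]; r=R.from_matrix(T[:3,:3]); w=(r.inv()*R.from_matrix(M)).as_rotvec()/n
    out=[]
    for i in range(n):
        d=(r*R.from_rotvec(w*i)).inv().apply((np.array(p)-p0)/n)
        out.append('{"claw":%d,"dp":%s,"angular":%s}'%(claw,np.round(d,4).tolist(),np.round(np.degrees(w),2).tolist()))
    for i in range(0,n,8): print("["+",".join(out[i:i+8])+"]")
    G=np.eye(4); G[:3,:3]=M; G[:3,3]=p; return G
E
python3 - <<'E'
from h import *
m=down(75.4,20); print(m.round(2))
plan([.464,.018,.16],down(75.4),24,0)
E
```

```text
[[ 0.24  0.97 -0.09]
 [ 0.91 -0.25 -0.33]
 [-0.34  0.   -0.94]]
[{"claw":0,"dp":[0.0188, -0.0194, 0.0021],"angular":[-0.0, -0.0, -2.48]},{"claw":0,"dp":[0.0196, -0.0185, 0.0021],"angular":[-0.0, -0.0, -2.48]},{"claw":0,"dp":[0.0204, -0.0177, 0.0021],"angular":[-0.0, -0.0, -2.48]},{"claw":0,"dp":[0.0211, -0.0168, 0.0021],"angular":[-0.0, -0.0, -2.48]},{"claw":0,"dp":[0.0218, -0.0158, 0.0021],"angular":[-0.0, -0.0, -2.48]},{"claw":0,"dp":[0.0225, -0.0149, 0.0021],"angular":[-0.0, -0.0, -2.48]},{"claw":0,"dp":[0.0231, -0.0139, 0.0021],"angular":[-0.0, -0.0, -2.48]},{"claw":0,"dp":[0.0237, -0.0129, 0.0021],"angular":[-0.0, -0.0, -2.48]}]
[{"claw":0,"dp":[0.0242, -0.0118, 0.0021],"angular":[-0.0, -0.0, -2.48]},{"claw":0,"dp":[0.0247, -0.0108, 0.0021],"angular":[-0.0, -0.0, -2.48]},{"claw":0,"dp":[0.0252, -0.0097, 0.0021],"angular":[-0.0, -0.0, -2.48]},{"claw":0,"dp":[0.0256, -0.0086, 0.0021],"angular":[-0.0, -0.0, -2.48]},{"claw":0,"dp":[0.0259, -0.0075, 0.0021],"angular":[-0.0, -0.0, -2.48]},{"claw":0,"dp":[0.0262, -0.0064, 0.0021],"angular":[-0.0, -0.0, -2.48]},{"claw":0,"dp":[0.0265, -0.0052, 0.0021],"angular":[-0.0, -0.0, -2.48]},{"claw":0,"dp":[0.0267, -0.0041, 0.0021],"angular":[-0.0, -0.0, -2.48]}]
[{"claw":0,"dp":[0.0268, -0.0029, 0.0021],"angular":[-0.0, -0.0, -2.48]},{"claw":0,"dp":[0.0269, -0.0017, 0.0021],"angular":[-0.0, -0.0, -2.48]},{"claw":0,"dp":[0.027, -0.0006, 0.0021],"angular":[-0.0, -0.0, -2.48]},{"claw":0,"dp":[0.027, 0.0006, 0.0021],"angular":[-0.0, -0.0, -2.48]},{"claw":0,"dp":[0.0269, 0.0018, 0.0021],"angular":[-0.0, -0.0, -2.48]},{"claw":0,"dp":[0.0268, 0.0029, 0.0021],"angular":[-0.0, -0.0, -2.48]},{"claw":0,"dp":[0.0267, 0.0041, 0.0021],"angular":[-0.0, -0.0, -2.48]},{"claw":0,"dp":[0.0265, 0.0052, 0.0021],"angular":[-0.0, -0.0, -2.48]}]
```

{"method": "play_rows", "body": {"steps": [{"claw": 0, "dp": [0.019, -0.019, 0.002], "angular": [0, 0, -2.48]}, {"claw": 0, "dp": [0.02, -0.0185, 0.002], "angular": [0, 0, -2.48]}, {"claw": 0, "dp": [0.02, -0.018, 0.002], "angular": [0, 0, -2.48]}, {"claw": 0, "dp": [0.021, -0.017, 0.002], "angular": [0, 0, -2.48]}, {"claw": 0, "dp": [0.022, -0.016, 0.002], "angular": [0, 0, -2.48]}, {"claw": 0, "dp": [0.0225, -0.015, 0.002], "angular": [0, 0, -2.48]}, {"claw": 0, "dp": [0.023, -0.014, 0.002], "angular": [0, 0, -2.48]}, {"claw": 0, "dp": [0.024, -0.013, 0.002], "angular": [0, 0, -2.48]}]}}

```text
clock: 0.77
tcp_pos: [0.26, -0.3606, 0.1941]
orientation: [-0.0, 0.951, 0.308, -0.0]
wrist_force: [0.1, 1.0, -0.0]
finger_gap: 0.0854
```

{"method": "play_rows", "body": {"steps": [{"claw": 0, "dp": [0.024, -0.012, 0.002], "angular": [0, 0, -2.48]}, {"claw": 0, "dp": [0.025, -0.011, 0.002], "angular": [0, 0, -2.48]}, {"claw": 0, "dp": [0.025, -0.0097, 0.002], "angular": [0, 0, -2.48]}, {"claw": 0, "dp": [0.0255, -0.0086, 0.002], "angular": [0, 0, -2.48]}, {"claw": 0, "dp": [0.026, -0.0075, 0.002], "angular": [0, 0, -2.48]}, {"claw": 0, "dp": [0.026, -0.0064, 0.002], "angular": [0, 0, -2.48]}, {"claw": 0, "dp": [0.0265, -0.0052, 0.002], "angular": [0, 0, -2.48]}, {"claw": 0, "dp": [0.0267, -0.004, 0.002], "angular": [0, 0, -2.48]}]}}

```text
clock: 1.43
tcp_pos: [0.3615, -0.1704, 0.1783]
orientation: [-0.0, 0.884, 0.467, -0.0]
wrist_force: [-0.1, -0.3, 0.8]
finger_gap: 0.0853
```

{"method": "play_rows", "body": {"steps": [{"claw": 0, "dp": [0.027, -0.003, 0.002], "angular": [0, 0, -2.48]}, {"claw": 0, "dp": [0.027, -0.002, 0.002], "angular": [0, 0, -2.48]}, {"claw": 0, "dp": [0.027, -0.0006, 0.002], "angular": [0, 0, -2.48]}, {"claw": 0, "dp": [0.027, 0.0006, 0.002], "angular": [0, 0, -2.48]}, {"claw": 0, "dp": [0.027, 0.002, 0.002], "angular": [0, 0, -2.48]}, {"claw": 0, "dp": [0.027, 0.003, 0.002], "angular": [0, 0, -2.48]}, {"claw": 0, "dp": [0.027, 0.004, 0.002], "angular": [0, 0, -2.48]}, {"claw": 0, "dp": [0.0265, 0.005, 0.002], "angular": [0, 0, -2.48]}]}}

```text
clock: 2.1
tcp_pos: [0.4636, 0.0208, 0.1622]
orientation: [-0.0, 0.79, 0.613, -0.0]
wrist_force: [1.1, -0.5, -0.3]
finger_gap: 0.0855
```

```bash
python3 - <<'E'
from h import *
im,P=look("wrist","w1.png"); s=env.get_state(); print(s["clock"],s["tcp_pos"],s["joint_pos"])
X,Y,Z=np.moveaxis(P,-1,0); hsv=cv2.cvtColor(im,cv2.COLOR_RGB2HSV); H,S,V=np.moveaxis(hsv.astype(int),-1,0)
for n,m in dict(handle=(V<60)&(S<120)&(Z>.066)&(Z<.085),wall=(Z>.063)&(Z<.085)&(S>150),orange=(H<15)&(S>180)&(Z>.02)&(Z<.09)).items():
    nc,l,st,_=cv2.connectedComponentsWithStats((m).astype(np.uint8))
    for i in range(1,nc):
        if st[i,4]>300: print(n,st[i],*[np.round(a,3) for a in cv2.minAreaRect(P[l==i][:,:2].astype(np.float32))],np.nanmedian(P[l==i],0).round(3))
E
```

```text
2.15 [0.46550692 0.02394724 0.16186421] [-0.12299019  0.12499868 -0.31569563  1.1294131   0.00272639  1.69487216]
handle [ 316  202   18   72 1216] [0.465 0.02 ] [0.052 0.012] 75.445 [0.465 0.022 0.075]
wall [ 178  151  293   14 3274] [0.479 0.074] [0.008 0.198] 75.425 [0.477 0.074 0.068]
```

View pics/w1.png

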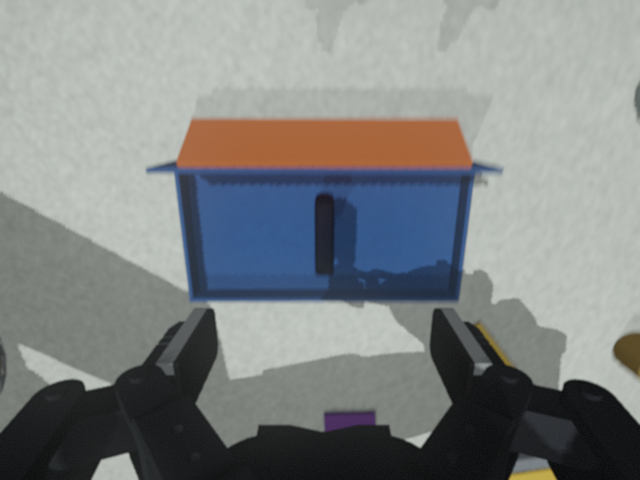

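The wrist view shows the tray square to the jaws: handle at (325,235), midway between the fingers, and strip along y≈145. Measurements agree on the handle at about (0.4645, 0.019). Descending and gripping.

{"method": "play_rows", "body": {"steps": [{"claw": 0, "dp": [-0.0006, 0, 0.0138], "angular": [0, 0, 0]}, {"claw": 0, "dp": [-0.0006, 0, 0.0138], "angular": [0, 0, 0]}, {"claw": 0, "dp": [-0.0006, 0, 0.0138], "angular": [0, 0, 0]}, {"claw": 0, "dp": [-0.0006, 0, 0.0138], "angular": [0, 0, 0]}, {"claw": 0, "dp": [-0.0006, 0, 0.0138], "angular": [0, 0, 0]}, {"claw": 0, "dp": [-0.0006, 0, 0.0138], "angular": [0, 0, 0]}, {"claw": 0, "dp": [-0.0006, 0, 0.0138], "angular": [0, 0, 0]}, {"claw": 0, "dp": [-0.0006, 0, 0.0138], "angular": [0, 0, 0]}]}}

```text
clock: 2.82
tcp_pos: [0.4618, 0.0147, 0.0512]
orientation: [-0.0, 0.791, 0.612, -0.0]
wrist_force: [-0.7, 0.2, 0.8]
finger_gap: 0.0856
```

{"method": "play_rows", "body": {"steps": [{"claw": 255, "dp": [0, 0, 0], "angular": [0, 0, 0]}, {"claw": 255, "dp": [0, 0, 0], "angular": [0, 0, 0]}, {"claw": 255, "dp": [0, 0, 0], "angular": [0, 0, 0]}, {"claw": 255, "dp": [0, 0, 0], "angular": [0, 0, 0]}, {"claw": 255, "dp": [0, 0, 0], "angular": [0, 0, 0]}, {"claw": 255, "dp": [0, 0, 0], "angular": [0, 0, 0]}, {"claw": 255, "dp": [0, 0, 0], "angular": [0, 0, 0]}, {"claw": 255, "dp": [0, 0, 0], "angular": [0, 0, 0]}], "force": 90}}

```text
clock: 3.48
tcp_pos: [0.4629, 0.0147, 0.0532]
orientation: [0.001, 0.791, 0.612, 0.001]
wrist_force: [-1.5, -1.0, 5.1]
finger_gap: 0.0088
```

```bash
python3 - <<'E'
from h import *
look("wrist","w2.png"); print(env.get_state()["finger_gap"])
E
```

```text
0.008871786684178876
```

View pics/w2.png

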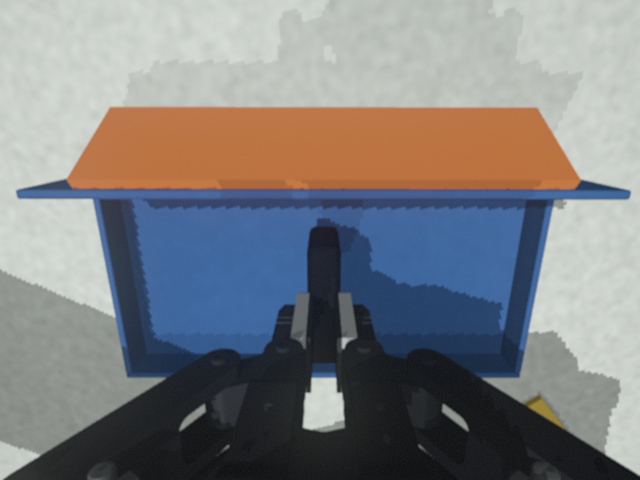

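The pads straddle the handle, but a gap of 8.9 mm and a 5 N uplift suggest that the tips closed on the web below the bar. I'll regrip higher.

{"method": "play_rows", "body": {"steps": [{"claw": 120, "dp": [0, 0, 0], "angular": [0, 0, 0]}, {"claw": 120, "dp": [0, 0, 0], "angular": [0, 0, 0]}, {"claw": 120, "dp": [0.001, 0, -0.003], "angular": [0, 0, 0]}, {"claw": 120, "dp": [0.001, 0, -0.003], "angular": [0, 0, 0]}, {"claw": 120, "dp": [0.001, 0, -0.003], "angular": [0, 0, 0]}, {"claw": 255, "dp": [0.001, 0, 0], "angular": [0, 0, 0]}, {"claw": 255, "dp": [0, 0, 0], "angular": [0, 0, 0]}, {"claw": 255, "dp": [0, 0, 0], "angular": [0, 0, 0]}]}}

```text
clock: 4.2
tcp_pos: [0.4633, 0.0187, 0.0612]
orientation: [0.0, 0.791, 0.612, 0.0]
wrist_force: [-0.1, 0.1, 0.6]
finger_gap: 0.0094
```

{"method": "play_rows", "body": {"steps": [{"claw": 255, "dp": [0, 0, 0], "angular": [0, 0, 0]}, {"claw": 255, "dp": [0, 0, 0], "angular": [0, 0, 0]}, {"claw": 255, "dp": [0, 0, 0], "angular": [0, 0, 0]}, {"claw": 255, "dp": [0, 0, 0], "angular": [0, 0, 0]}, {"claw": 255, "dp": [0, 0, 0], "angular": [0, 0, 0]}, {"claw": 255, "dp": [0, 0, 0], "angular": [0, 0, 0]}, {"claw": 255, "dp": [0, 0, 0], "angular": [0, 0, 0]}, {"claw": 255, "dp": [0, 0, 0], "angular": [0, 0, 0]}]}}

```text
clock: 4.87
tcp_pos: [0.4633, 0.0186, 0.0612]
orientation: [0.0, 0.791, 0.612, -0.0]
wrist_force: [0.4, 0.5, 0.2]
finger_gap: -0.0001
```

```bash
python3 - <<'E'
from h import *
im,P=look("wrist"); a=im[150:420,150:490]; sc,_=look("scene"); side,_=look("side")
b=cv2.resize(sc[190:300,290:400],(330,330)); c=cv2.resize(side[230:340,270:400],(390,330))
f=np.zeros((600,800,3),np.uint8); f[:270,:340]=a; f[270:600,:330]=b; f[270:600,340:730]=c
cv2.imwrite("pics/m3.png",f[:,:,::-1]); print(env.get_state()["finger_gap"])
E
```

```text
0.00013457292054250752
```

View pics/m3.png

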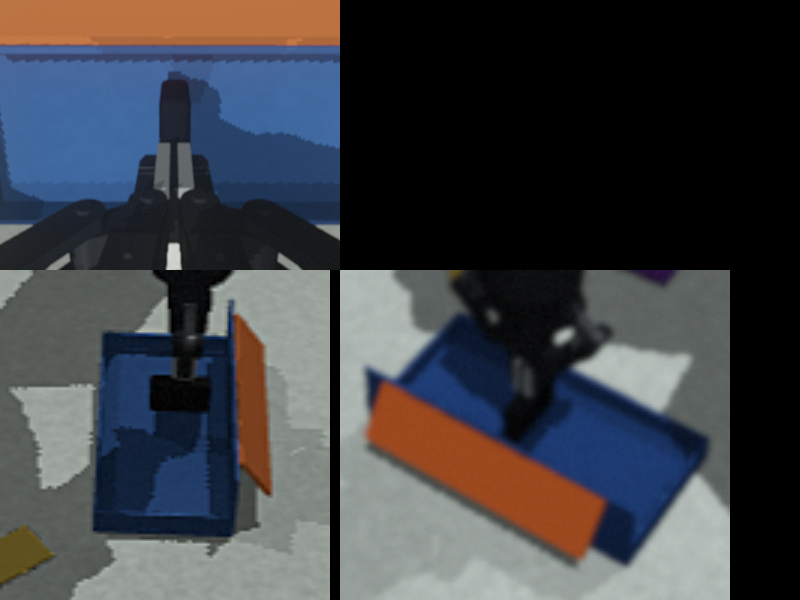

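```bash
python3 - <<'E'
from h import *
z=np.load("/tmp/wrist.npz"); P=z["P"];T=z["T"]; im=z["im"]
L=(P-T[:3,3])@T[:3,:3]
for r in range(220,400,10): print(r,[(c,(L[r,c]*1000).round(0).tolist(),round(float(P[r,c,2]),3)) for c in (308,315,325,334)])
for n in("scene","side"):
    z=np.load("/tmp/%s.npz"%n); im,Q=z["im"],z["P"]; m=(im.max(2)<60)&(Q[...,2]>.045)&(Q[...,2]<.2)&(abs(Q[...,0]-.46)<.1)&(abs(Q[...,1]-.02)<.06)
    q=(Q[m]-T[:3,3])@T[:3,:3]*1000
    for h in range(45,140,8):
        k=abs(Q[m][:,2]*1000-h)<4
        if k.sum()>3: print(n,h,k.sum(),"x",np.percentile(q[k,0],[3,50,97]).round(),"y",np.percentile(q[k,1],[3,50,97]).round())
E
```

```text
220 [(308, [-10.0, -12.0, 228.0], 0.003), (315, [-5.0, -12.0, 228.0], 0.003), (325, [1.0, -12.0, 227.0], 0.004), (334, [7.0, -12.0, 228.0], 0.003)]
230 [(308, [-10.0, -6.0, 229.0], 0.004), (315, [-4.0, -5.0, 187.0], 0.044), (325, [1.0, -5.0, 186.0], 0.045), (334, [5.0, -5.0, 188.0], 0.043)]
240 [(308, [-10.0, 0.0, 233.0], 0.002), (315, [-4.0, 0.0, 172.0], 0.06), (325, [1.0, 0.0, 171.0], 0.061), (334, [5.0, 0.0, 172.0], 0.061)]
250 [(308, [-10.0, 6.0, 234.0], 0.003), (315, [-4.0, 4.0, 159.0], 0.074), (325, [1.0, 4.0, 159.0], 0.074), (334, [5.0, 4.0, 159.0], 0.074)]
260 [(308, [-10.0, 13.0, 235.0], 0.004), (315, [-4.0, 9.0, 161.0], 0.074), (325, [1.0, 9.0, 159.0], 0.075), (334, [5.0, 9.0, 158.0], 0.076)]
270 [(308, [-10.0, 19.0, 237.0], 0.004), (315, [-4.0, 13.0, 159.0], 0.076), (325, [1.0, 13.0, 161.0], 0.075), (334, [5.0, 13.0, 160.0], 0.075)]
280 [(308, [-10.0, 26.0, 240.0], 0.003), (315, [-4.0, 18.0, 162.0], 0.075), (325, [1.0, 18.0, 161.0], 0.076), (334, [5.0, 18.0, 161.0], 0.076)]
290 [(308, [-10.0, 33.0, 243.0], 0.003), (315, [-4.0, 22.0, 164.0], 0.075), (325, [1.0, 22.0, 164.0]
[... 1794 characters left out ...]
[ 6. 13. 15.] y [33. 42. 47.]
scene 109 13 x [ 6. 12. 18.] y [34. 40. 48.]
scene 117 5 x [12. 13. 17.] y [37. 41. 47.]
scene 133 9 x [11. 29. 36.] y [40. 51. 61.]
side 45 20 x [-7. -5.  5.] y [-5.  2. 45.]
side 53 33 x [-7. -6.  5.] y [-4. 17. 42.]
side 61 33 x [-7. -6.  3.] y [-2. 14. 46.]
side 69 46 x [-7. -6.  6.] y [ 1. 17. 48.]
side 77 50 x [-6. -2.  6.] y [ 4. 16. 51.]
side 85 6 x [-6. -3.  2.] y [22. 23. 26.]
side 93 25 x [-13.  -6.  13.] y [22. 27. 38.]
side 101 23 x [-14.  -3.  13.] y [25. 30. 38.]
side 109 28 x [-13.  -3.  13.] y [27. 32. 41.]
side 117 17 x [-13.  -1.   6.] y [29. 31. 36.]
side 125 38 x [-26.   2.  23.] y [31. 34. 39.]
side 133 84 x [-29.  -9.  33.] y [33. 36. 51.]
```

Depth data put the closed pad tips at z≈0.08–0.085, while TCP z is 0.061. So the tips sit some 20–28 mm *behind* the TCP, not 8 mm ahead, and they closed on the handle's rounded top. The picture agrees: the pads end above the handle. I'll trust the cameras, open, and go 35 mm lower.

{"method": "play_rows", "body": {"steps": [{"claw": 100, "dp": [0, 0, 0], "angular": [0, 0, 0]}, {"claw": 100, "dp": [0, 0, 0], "angular": [0, 0, 0]}, {"claw": 100, "dp": [0, 0, 0], "angular": [0, 0, 0]}, {"claw": 100, "dp": [0, 0, 0.007], "angular": [0, 0, 0]}, {"claw": 100, "dp": [0, 0, 0.007], "angular": [0, 0, 0]}, {"claw": 100, "dp": [0, 0, 0.007], "angular": [0, 0, 0]}, {"claw": 100, "dp": [0, 0, 0.007], "angular": [0, 0, 0]}, {"claw": 100, "dp": [0, 0, 0.007], "angular": [0, 0, 0]}]}}

```text
clock: 5.68
tcp_pos: [0.4628, 0.0187, 0.0251]
orientation: [-0.0, 0.791, 0.612, -0.0]
wrist_force: [-0.4, 0.2, 0.2]
finger_gap: 0.0519
```

{"method": "play_rows", "body": {"steps": [{"claw": 255, "dp": [0, 0, 0], "angular": [0, 0, 0]}, {"claw": 255, "dp": [0, 0, 0], "angular": [0, 0, 0]}, {"claw": 255, "dp": [0, 0, 0], "angular": [0, 0, 0]}, {"claw": 255, "dp": [0, 0, 0], "angular": [0, 0, 0]}, {"claw": 255, "dp": [0, 0, 0], "angular": [0, 0, 0]}, {"claw": 255, "dp": [0, 0, 0], "angular": [0, 0, 0]}, {"claw": 255, "dp": [0, 0, 0], "angular": [0, 0, 0]}, {"claw": 255, "dp": [0, 0, 0], "angular": [0, 0, 0]}]}}

```text
clock: 6.35
tcp_pos: [0.4635, 0.0186, 0.0264]
orientation: [0.0, 0.791, 0.612, 0.0]
wrist_force: [0.4, 0.2, 2.1]
finger_gap: 0.0128
```

{"method": "play_rows", "body": {"steps": [{"claw": 255, "dp": [0, 0, -0.005], "angular": [0, 0, 0]}, {"claw": 255, "dp": [0, 0, -0.01], "angular": [0, 0, 0]}, {"claw": 255, "dp": [0, 0, -0.015], "angular": [0, 0, 0]}, {"claw": 255, "dp": [0, 0, -0.02], "angular": [0, 0, 0]}, {"claw": 255, "dp": [0, 0, -0.02], "angular": [0, 0, 0]}, {"claw": 255, "dp": [0, 0, -0.02], "angular": [0, 0, 0]}, {"claw": 255, "dp": [0, 0, -0.02], "angular": [0, 0, 0]}, {"claw": 255, "dp": [0, 0, -0.01], "angular": [0, 0, 0]}]}}

```text
clock: 7.02
tcp_pos: [0.4639, 0.0185, 0.1483]
orientation: [0.001, 0.791, 0.612, 0.001]
wrist_force: [-0.2, -0.6, -3.5]
finger_gap: 0.013
```

```bash
python3 - <<'E'
from h import *
s=env.get_state(); print(s["tcp_pos"],s["wrist_force"],s["finger_gap"])
plan([.544,.202,.146],down(100.1),16,255)
E
```

```text
[0.46394933 0.01854118 0.14832599] [-0.23357137 -0.55142621 -3.52894005] 0.012976813389484098
[{"claw":255,"dp":[0.0124, 0.002, 0.0002],"angular":[0.01, 0.0, -1.54]},{"claw":255,"dp":[0.0123, 0.0023, 0.0002],"angular":[0.01, 0.0, -1.54]},{"claw":255,"dp":[0.0122, 0.0026, 0.0002],"angular":[0.01, 0.0, -1.54]},{"claw":255,"dp":[0.0122, 0.0029, 0.0002],"angular":[0.01, 0.0, -1.54]},{"claw":255,"dp":[0.0121, 0.0033, 0.0002],"angular":[0.01, 0.0, -1.54]},{"claw":255,"dp":[0.012, 0.0036, 0.0002],"angular":[0.01, 0.0, -1.54]},{"claw":255,"dp":[0.0119, 0.0039, 0.0002],"angular":[0.01, 0.0, -1.54]},{"claw":255,"dp":[0.0118, 0.0042, 0.0002],"angular":[0.01, 0.0, -1.54]}]
[{"claw":255,"dp":[0.0117, 0.0046, 0.0002],"angular":[0.01, 0.0, -1.54]},{"claw":255,"dp":[0.0115, 0.0049, 0.0001],"angular":[0.01, 0.0, -1.54]},{"claw":255,"dp":[0.0114, 0.0052, 0.0001],"angular":[0.01, 0.0, -1.54]},{"claw":255,"dp":[0.0112, 0.0055, 0.0001],"angular":[0.01, 0.0, -1.54]},{"claw":255,"dp":[0.0111, 0.0058, 0.0001],"angular":[0.01, 0.0, -1.54]},{"claw":255,"dp":[0.0109, 0.0061, 0.0001],"angular":[0.01, 0.0, -1.54]},{"claw":255,"dp":[0.0108, 0.0064, 0.0001],"angular":[0.01, 0.0, -1.54]},{"claw":255,"dp":[0.0106, 0.0067, 0.0001],"angular":[0.01, 0.0, -1.54]}]
```

The tray is held (3.5 N, gap 13 mm). Carrying it to a point in front of the board and turning it to the board's yaw.

{"method": "play_rows", "body": {"steps": [{"claw": 255, "dp": [0.0124, 0.002, 0], "angular": [0, 0, -1.54]}, {"claw": 255, "dp": [0.0123, 0.0023, 0], "angular": [0, 0, -1.54]}, {"claw": 255, "dp": [0.0122, 0.0026, 0], "angular": [0, 0, -1.54]}, {"claw": 255, "dp": [0.0122, 0.003, 0], "angular": [0, 0, -1.54]}, {"claw": 255, "dp": [0.0121, 0.0033, 0], "angular": [0, 0, -1.54]}, {"claw": 255, "dp": [0.012, 0.0036, 0], "angular": [0, 0, -1.54]}, {"claw": 255, "dp": [0.012, 0.0039, 0], "angular": [0, 0, -1.54]}, {"claw": 255, "dp": [0.0118, 0.0042, 0], "angular": [0, 0, -1.54]}]}}

```text
clock: 7.68
tcp_pos: [0.5037, 0.1119, 0.1459]
orientation: [-0.0, 0.72, 0.694, -0.0]
wrist_force: [-0.2, -0.3, -4.0]
finger_gap: 0.0127
```

{"method": "play_rows", "body": {"steps": [{"claw": 255, "dp": [0.0117, 0.0046, 0], "angular": [0, 0, -1.54]}, {"claw": 255, "dp": [0.0115, 0.0049, 0], "angular": [0, 0, -1.54]}, {"claw": 255, "dp": [0.0114, 0.0052, 0], "angular": [0, 0, -1.54]}, {"claw": 255, "dp": [0.0112, 0.0055, 0], "angular": [0, 0, -1.54]}, {"claw": 255, "dp": [0.011, 0.0058, 0], "angular": [0, 0, -1.54]}, {"claw": 255, "dp": [0.0109, 0.006, 0], "angular": [0, 0, -1.54]}, {"claw": 255, "dp": [0.0108, 0.0064, 0], "angular": [0, 0, -1.54]}, {"claw": 255, "dp": [0.0106, 0.0067, 0], "angular": [0, 0, -1.54]}]}}

```text
clock: 8.35
tcp_pos: [0.5441, 0.2033, 0.1461]
orientation: [0.0, 0.641, 0.767, -0.0]
wrist_force: [1.5, -0.8, -3.4]
finger_gap: 0.0124
```

```bash
python3 - <<'E'
from h import *
env.read_camera("scene")
im,P=look("wrist","w4.png"); s=env.get_state(); print(s["tcp_pos"],s["orientation"],s["joint_pos"].round(2),s["qvel"].round(2))
X,Y,Z=np.moveaxis(P,-1,0); hsv=cv2.cvtColor(im,cv2.COLOR_RGB2HSV); H,S,V=np.moveaxis(hsv.astype(int),-1,0)
T=T_tool()
for n,m in dict(orange=(H<15)&(S>160),top=(Z>.162)&(Z<.178)&(S<80)&(Y>.3)).items():
    nc,l,st,_=cv2.connectedComponentsWithStats((m).astype(np.uint8))
    for i in range(1,nc):
        if st[i,4]>200:
            Q=P[l==i]; q=(Q-T[:3,3])@T[:3,:3]
            print(n,st[i],*[np.round(a,3) for a in cv2.minAreaRect(Q[:,:2].astype(np.float32))],"z",np.nanpercentile(Q[:,2],[2,50,98]).round(3),"toolx",np.nanpercentile(q[:,0],[1,50,99]).round(4))
            c=st[i][0]+st[i][2]//2
            for cc in (c-60,c,c+60): print(cc,[(r,(q2*1000).round(0).tolist()) for r,q2 in [(r,(P[r,cc]-T[:3,3])@T[:3,:3]) for r in range(st[i][1],st[i][1]+st[i][3],max(1,st[i][3]//6)) if l[r,cc]==i]])
E
```

```text
[0.54462378 0.20412232 0.14602806] [1.29218131e-04 6.41074356e-01 7.67478619e-01 4.72456407e-04] [ 0.22  0.35 -0.06  1.16  0.    1.61] [-0.02 -0.02 -0.03  0.01 -0.02  0.01]
orange [306   0 334   4 875] [nan nan] [0. 0.] 0.0 z [0.068 0.112 0.114] toolx [0.1332 0.1342 0.1456]
413 [(0, [134.0, 43.0, 35.0]), (1, [145.0, 52.0, 77.0])]
473 [(0, [134.0, 71.0, 34.0]), (1, [134.0, 71.0, 34.0]), (2, [145.0, 86.0, 76.0])]
533 [(0, [134.0, 99.0, 34.0]), (1, [133.0, 98.0, 33.0]), (2, [145.0, 120.0, 77.0]), (3, [144.0, 120.0, 77.0])]
orange [   16   117   617    97 51280] [0.459 0.271] [0. 0.] 0.0 z [0.155 0.179 0.192] toolx [0.0513 0.0643 0.0815]
264 [(117, [82.0, -22.0, -8.0]), (133, [76.0, -21.0, -16.0]), (149, [70.0, -20.0, -24.0]), (165, [65.0, -19.0, -30.0]), (181, [61.0, -19.0, -37.0]), (197, [56.0, -18.0, -43.0])]
324 [(117, [82.0, 2.0, -7.0]), (133, [76.0, 2.0, -16.0]), (149, [70.0, 2.0, -25.0]), (165, [65.0, 2.0, -30.0]), (181, [61.0, 2.0, -37.0]), (197, [57.0, 2.0, -45.0]), (213, [51.0, 2.0, -44.0])]
384 [(117, [82.0, 26.0, -8.0]), (133, [76.0, 25.0, -17.0]), (149, [71.0, 24.0, -25.0]), (165, [66.0, 23.0, -31.0]), (181, [61.0, 22.0, -38.0]), (197, [56.0, 22.0, -43.0]), (213, [51.0, 22.0, -43.0])]
```

View pics/w4.png

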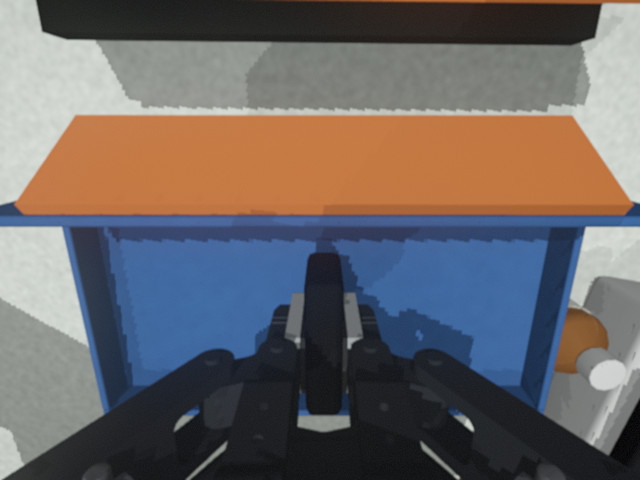

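Wrist view: the strip's rear edge lies along y≈117, the rail and the outer corner of the cleat show at the top edge (y≈3–40), and everything is centred around x≈320. A bottle cap shows at (605,365), beside the tray's front right corner. In tool coordinates the cleat's outer corner is at x=133.5 and the strip tip at x=78. I'll check the yaw, the bottle clearance and the moves.

```bash
python3 - <<'E'
from h import *
z=np.load("/tmp/wrist.npz"); P=z["P"]; im=z["im"].astype(int); T=T_tool(); L=(P-T[:3,3])@T[:3,:3]
m=(im.max(2)<60)&(P[...,2]>.064)&(P[...,2]<.074); m[60:]=0
pts=[]
for c in range(60,590,10):
    r=np.where(m[:,c])[0]
    if len(r): pts.append(L[r.max(),c,:2])
pts=np.array(pts); k=np.polyfit(pts[:,1],pts[:,0],1); print("rail x",k[1],"slope deg",np.degrees(np.arctan(k[0])),"yrange",pts[:,1].min(),pts[:,1].max(),len(pts))
pts=np.array([L[np.where(((im[...,0]>150)&(im[...,2]<90))[100:150,c])[0].min()+101,c] for c in range(90,560,20)]); k=np.polyfit(pts[:,1],pts[:,0],1); print("strip edge",k[1],np.degrees(np.arctan(k[0])),np.degrees(np.polyfit(pts[:,1],pts[:,2],1)[0]))
print("cap",L[365,600].round(3),P[365,600].round(3),"bottle shoulder",L[340,585].round(3))
T[:3,:3]=down(100.1)
b=lambda s,z: T[:3,3]+[*( (s+.1595)*np.array([np.cos(np.radians(100.1)),np.sin(np.radians(100.1))])),z-T[2,3]]
G=plan(b(-.1595,.176),down(100.1,20),8,255,T)
G=plan(b(-.0838,.166),down(100.1,20),8,255,G)
print("down");G=plan(b(-.0838,.137),down(100.1,20),8,255,G)
print("level");G=plan(b(-.090,.1105),down(100.1),8,255,G)
print("C");G=plan(b(-.0835,.0975),down(100.1),8,255,G)
E
```

```text
rail x 0.12802848661747207 slope deg -0.32333878565971563 yrange -0.15290934919217386 0.15181809316629782 53
strip edge 0.08164892660910707 0.18059860588198193 -0.22695700435896377
cap [-0.078  0.192  0.052] [0.747 0.161 0.095] bottle shoulder [-0.072  0.195  0.073]
[{"claw":255,"dp":[0.0, 0.0, -0.0037],"angular":[0.0, -2.5, 0.0]},{"claw":255,"dp":[-0.0002, 0.0, -0.0037],"angular":[0.0, -2.5, 0.0]},{"claw":255,"dp":[-0.0003, 0.0, -0.0037],"angular":[0.0, -2.5, 0.0]},{"claw":255,"dp":[-0.0005, 0.0, -0.0037],"angular":[0.0, -2.5, 0.0]},{"claw":255,"dp":[-0.0007, 0.0, -0.0037],"angular":[0.0, -2.5, 0.0]},{"claw":255,"dp":[-0.0008, 0.0, -0.0037],"angular":[0.0, -2.5, 0.0]},{"claw":255,"dp":[-0.001, 0.0, -0.0036],"angular":[0.0, -2.5, 0.0]},{"claw":255,"dp":[-0.0011, 0.0, -0.0036],"angular":[0.0, -2.5, 0.0]}]
[{"claw":255,"dp":[0.0093, -0.0, -0.0021],"angular":[0.0, 0.0, 0.0]},{"claw":255,"dp":[0.0093, -0.0, -0.0021],"angular":[0.0, 0.0, 0.0]},{"claw":255,"dp":[0.0093, -0.0, -0.0021],"angular":[0.0, 0.0, 0.0]},{"claw":255,"dp":[0.0093, -0.0, -0.0021],"angular":[0.0, 0.0, 0.0]},{"claw":255
[... 1190 characters left out ...]
gular":[0.0, 2.5, 0.0]},{"claw":255,"dp":[-0.0005, -0.0, 0.0034],"angular":[0.0, 2.5, 0.0]},{"claw":255,"dp":[-0.0006, -0.0, 0.0033],"angular":[0.0, 2.5, 0.0]}]
C
[{"claw":255,"dp":[0.0008, -0.0, 0.0016],"angular":[0.0, 0.0, 0.0]},{"claw":255,"dp":[0.0008, -0.0, 0.0016],"angular":[0.0, 0.0, 0.0]},{"claw":255,"dp":[0.0008, -0.0, 0.0016],"angular":[0.0, 0.0, 0.0]},{"claw":255,"dp":[0.0008, -0.0, 0.0016],"angular":[0.0, 0.0, 0.0]},{"claw":255,"dp":[0.0008, -0.0, 0.0016],"angular":[0.0, 0.0, 0.0]},{"claw":255,"dp":[0.0008, -0.0, 0.0016],"angular":[0.0, 0.0, 0.0]},{"claw":255,"dp":[0.0008, -0.0, 0.0016],"angular":[0.0, 0.0, 0.0]},{"claw":255,"dp":[0.0008, -0.0, 0.0016],"angular":[0.0, 0.0, 0.0]}]
```

{"method": "play_rows", "body": {"steps": [{"claw": 255, "dp": [0, 0, -0.0037], "angular": [0, -2.5, 0.06]}, {"claw": 255, "dp": [-0.0002, 0, -0.0037], "angular": [0, -2.5, 0.06]}, {"claw": 255, "dp": [-0.0003, 0, -0.0037], "angular": [0, -2.5, 0.06]}, {"claw": 255, "dp": [-0.0005, 0, -0.0037], "angular": [0, -2.5, 0.06]}, {"claw": 255, "dp": [-0.0007, 0, -0.0037], "angular": [0, -2.5, 0.06]}, {"claw": 255, "dp": [-0.0008, 0, -0.0037], "angular": [0, -2.5, 0.06]}, {"claw": 255, "dp": [-0.001, 0, -0.0036], "angular": [0, -2.5, 0.06]}, {"claw": 255, "dp": [-0.0011, 0, -0.0036], "angular": [0, -2.5, 0.06]}]}}

```text
clock: 9.12
tcp_pos: [0.5436, 0.2022, 0.1764]
orientation: [0.134, 0.636, 0.752, -0.112]
wrist_force: [0.7, -0.2, -4.9]
finger_gap: 0.0126
```

{"method": "play_rows", "body": {"steps": [{"claw": 255, "dp": [0.0093, 0, -0.0021], "angular": [0, 0, 0]}, {"claw": 255, "dp": [0.0093, 0, -0.0021], "angular": [0, 0, 0]}, {"claw": 255, "dp": [0.0093, 0, -0.0021], "angular": [0, 0, 0]}, {"claw": 255, "dp": [0.0093, 0, -0.0021], "angular": [0, 0, 0]}, {"claw": 255, "dp": [0.0093, 0, -0.0021], "angular": [0, 0, 0]}, {"claw": 255, "dp": [0.0093, 0, -0.0021], "angular": [0, 0, 0]}, {"claw": 255, "dp": [0.0093, 0, -0.0021], "angular": [0, 0, 0]}, {"claw": 255, "dp": [0.0093, 0, -0.0021], "angular": [0, 0, 0]}]}}

```text
clock: 9.78
tcp_pos: [0.5308, 0.2777, 0.1662]
orientation: [0.133, 0.636, 0.752, -0.112]
wrist_force: [0.6, 0.1, -3.6]
finger_gap: 0.0125
```

```bash
python3 - <<'E'
from h import *
env.read_camera("scene")
im,P=look("wrist","w5.png"); s=env.get_state(); T=T_tool(); print(s["clock"],s["tcp_pos"],s["joint_pos"].round(2),s["finger_gap"],s["wrist_force"])
a=np.radians(99.6); ex=np.array([np.cos(a),np.sin(a),0]); ey=np.array([-ex[1],ex[0],0]); 
face=np.array([.5446,.2041,0])+.160*np.array([np.cos(np.radians(100.1)),np.sin(np.radians(100.1)),0])
B=np.stack([(P-face)@ex,(P-face)@ey,P[...,2]],-1)*1000
for c in (200,320,440): print(c,[(r,B[r,c].round(0).tolist(),im[r,c].tolist()) for r in range(0,240,12)])
E
```

```text
9.8833 [0.53065016 0.27834703 0.16588219] [ 0.52  0.5   0.17  1.36 -0.33  1.94] 0.012175951420744397 [ 0.25852689  0.31629085 -3.59439519]
200 [(0, [22.0, 82.0, -2.0], [192, 198, 192]), (12, [18.0, 76.0, 22.0], [147, 153, 147]), (24, [18.0, 63.0, 72.0], [149, 155, 148]), (36, [18.0, 54.0, 108.0], [148, 153, 147]), (48, [18.0, 47.0, 133.0], [148, 153, 148]), (60, [18.0, 42.0, 154.0], [145, 151, 144]), (72, [17.0, 38.0, 168.0], [178, 183, 177]), (84, [14.0, 38.0, 170.0], [208, 214, 207]), (96, [10.0, 39.0, 170.0], [205, 210, 203]), (108, [7.0, 40.0, 170.0], [203, 208, 202]), (120, [3.0, 41.0, 170.0], [208, 212, 206]), (132, [-7.0, 46.0, 155.0], [183, 116, 73]), (144, [-10.0, 45.0, 161.0], [184, 115, 70]), (156, [-11.0, 43.0, 169.0], [184, 114, 67]), (168, [-13.0, 42.0, 175.0], [184, 112, 65]), (180, [-14.0, 41.0, 181.0], [183, 111, 63]), (192, [-16.0, 40.0, 185.0], [184, 112, 64]), (204, [-17.0, 39.0, 191.0], [200, 125, 74]), (216, [-21.0, 40.0, 191.0], [76, 82, 124]), (228, [-67.0, 64.0, 135.0], [78, 113, 169])]
320 [(0, [22.0, 1.0, -1.0], [190, 195, 189]), (12, [18.0, 1.0, 24.0], [14
[... 1000 characters left out ...]
], [146, 151, 145]), (60, [18.0, -40.0, 156.0], [149, 154, 148]), (72, [18.0, -37.0, 169.0], [183, 187, 182]), (84, [14.0, -38.0, 169.0], [188, 192, 187]), (96, [11.0, -38.0, 171.0], [189, 194, 188]), (108, [6.0, -39.0, 169.0], [188, 193, 187]), (120, [3.0, -40.0, 169.0], [187, 191, 185]), (132, [-7.0, -46.0, 154.0], [184, 115, 70]), (144, [-9.0, -44.0, 161.0], [183, 113, 67]), (156, [-11.0, -43.0, 168.0], [184, 113, 65]), (168, [-13.0, -42.0, 174.0], [184, 112, 63]), (180, [-14.0, -40.0, 180.0], [184, 111, 62]), (192, [-15.0, -39.0, 186.0], [183, 110, 61]), (204, [-17.0, -39.0, 190.0], [188, 114, 64]), (216, [-21.0, -39.0, 192.0], [70, 79, 122]), (228, [-66.0, -62.0, 136.0], [52, 68, 107])]
```

View pics/w5.png

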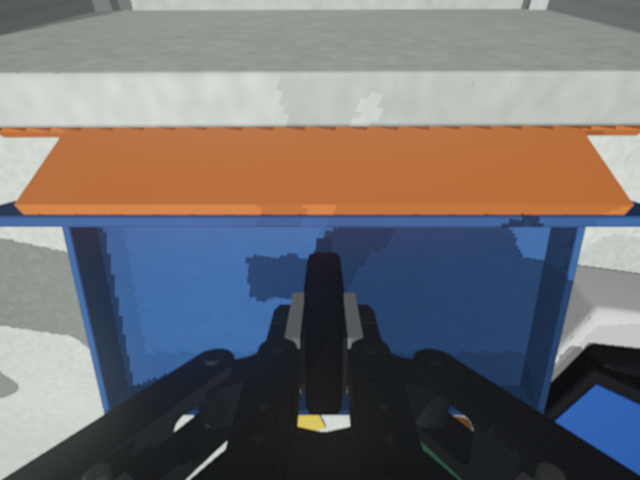

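The strip, tilted 20° (in-plane slope 75°), lies just off the board face: its visible part runs from y≈127 to 210, and the board top from y≈70 to 127. It is parallel to the board. I found a sign slip in the height of the tip (it sits 4.5 mm above the TCP level), so I'm replanning the descent.

```bash
python3 - <<'E'
from h import *
T=T_tool(); a=np.radians(99.6); ex=np.array([np.cos(a),np.sin(a),0]); s=-.0845; p=T[:3,3].copy()
b=lambda x,z: p+ex*(x-s)+[0,0,z-p[2]]
def pr(G): pass
G=plan(b(-.0868,.1285),T[:3,:3],8,255,T)
print("lvl");G=plan(b(-.090,.1015),down(99.6),8,255,G)
print("C");G=plan(b(-.0835,.0885),down(99.6),8,255,G)
E
```

```text
[{"claw":255,"dp":[0.0013, -0.0, 0.0045],"angular":[0.0, 0.0, 0.0]},{"claw":255,"dp":[0.0013, -0.0, 0.0045],"angular":[0.0, 0.0, 0.0]},{"claw":255,"dp":[0.0013, -0.0, 0.0045],"angular":[0.0, 0.0, 0.0]},{"claw":255,"dp":[0.0013, -0.0, 0.0045],"angular":[0.0, 0.0, 0.0]},{"claw":255,"dp":[0.0013, -0.0, 0.0045],"angular":[0.0, 0.0, 0.0]},{"claw":255,"dp":[0.0013, -0.0, 0.0045],"angular":[0.0, 0.0, 0.0]},{"claw":255,"dp":[0.0013, -0.0, 0.0045],"angular":[0.0, 0.0, 0.0]},{"claw":255,"dp":[0.0013, -0.0, 0.0045],"angular":[0.0, 0.0, 0.0]}]
lvl
[{"claw":255,"dp":[0.0008, -0.0, 0.0033],"angular":[0.01, 2.5, 0.01]},{"claw":255,"dp":[0.0006, -0.0, 0.0033],"angular":[0.01, 2.5, 0.01]},{"claw":255,"dp":[0.0005, -0.0, 0.0034],"angular":[0.01, 2.5, 0.01]},{"claw":255,"dp":[0.0003, -0.0, 0.0034],"angular":[0.01, 2.5, 0.01]},{"claw":255,"dp":[0.0002, -0.0, 0.0034],"angular":[0.01, 2.5, 0.01]},{"claw":255,"dp":[0.0, -0.0, 0.0034],"angular":[0.01, 2.5, 0.01]},{"claw":255,"dp":[-0.0001, -0.0, 0.0034],"angular":[0.01, 2.5, 0.01]},{"claw":255,"dp":[-0.0003, -0.0, 0.0034],"angular":[0.01, 2.5, 0.01]}]
C
[{"claw":255,"dp":[0.0008, 0.0, 0.0016],"angular":[0.0, 0.0, 0.0]},{"claw":255,"dp":[0.0008, 0.0, 0.0016],"angular":[0.0, 0.0, 0.0]},{"claw":255,"dp":[0.0008, 0.0, 0.0016],"angular":[0.0, 0.0, 0.0]},{"claw":255,"dp":[0.0008, 0.0, 0.0016],"angular":[0.0, 0.0, 0.0]},{"claw":255,"dp":[0.0008, 0.0, 0.0016],"angular":[0.0, 0.0, 0.0]},{"claw":255,"dp":[0.0008, 0.0, 0.0016],"angular":[0.0, 0.0, 0.0]},{"claw":255,"dp":[0.0008, 0.0, 0.0016],"angular":[0.0, 0.0, 0.0]},{"claw":255,"dp":[0.0008, 0.0, 0.0016],"angular":[0.0, 0.0, 0.0]}]
```

{"method": "play_rows", "body": {"steps": [{"claw": 255, "dp": [0.0013, 0, 0.0045], "angular": [0, 0, 0]}, {"claw": 255, "dp": [0.0013, 0, 0.0045], "angular": [0, 0, 0]}, {"claw": 255, "dp": [0.0013, 0, 0.0045], "angular": [0, 0, 0]}, {"claw": 255, "dp": [0.0013, 0, 0.0045], "angular": [0, 0, 0]}, {"claw": 255, "dp": [0.0013, 0, 0.0045], "angular": [0, 0, 0]}, {"claw": 255, "dp": [0.0013, 0, 0.0045], "angular": [0, 0, 0]}, {"claw": 255, "dp": [0.0013, 0, 0.0045], "angular": [0, 0, 0]}, {"claw": 255, "dp": [0.0013, 0, 0.0045], "angular": [0, 0, 0]}]}}

```text
clock: 10.55
tcp_pos: [0.5315, 0.274, 0.1285]
orientation: [0.133, 0.636, 0.752, -0.112]
wrist_force: [0.3, 0.5, -4.2]
finger_gap: 0.0125
```

{"method": "play_rows", "body": {"steps": [{"claw": 255, "dp": [0.0008, 0, 0.0033], "angular": [0, 2.5, 0]}, {"claw": 255, "dp": [0.0006, 0, 0.0033], "angular": [0, 2.5, 0]}, {"claw": 255, "dp": [0.0005, 0, 0.0034], "angular": [0, 2.5, 0]}, {"claw": 255, "dp": [0.0003, 0, 0.0034], "angular": [0, 2.5, 0]}, {"claw": 255, "dp": [0.0002, 0, 0.0034], "angular": [0, 2.5, 0]}, {"claw": 255, "dp": [0, 0, 0.0034], "angular": [0, 2.5, 0]}, {"claw": 255, "dp": [-0.0001, 0, 0.0034], "angular": [0, 2.5, 0]}, {"claw": 255, "dp": [-0.0003, 0, 0.0034], "angular": [0, 2.5, 0]}]}}

```text
clock: 11.22
tcp_pos: [0.5321, 0.2706, 0.1018]
orientation: [0.0, 0.645, 0.764, 0.001]
wrist_force: [0.3, 0.4, -3.7]
finger_gap: 0.0124
```

No contact, as planned. Lowering home.

{"method": "play_rows", "body": {"steps": [{"claw": 255, "dp": [0.0008, 0, 0.0016], "angular": [0, 0, 0]}, {"claw": 255, "dp": [0.0008, 0, 0.0016], "angular": [0, 0, 0]}, {"claw": 255, "dp": [0.0008, 0, 0.0016], "angular": [0, 0, 0]}, {"claw": 255, "dp": [0.0008, 0, 0.0016], "angular": [0, 0, 0]}, {"claw": 255, "dp": [0.0008, 0, 0.0016], "angular": [0, 0, 0]}, {"claw": 255, "dp": [0.0008, 0, 0.0016], "angular": [0, 0, 0]}, {"claw": 255, "dp": [0.0008, 0, 0.0016], "angular": [0, 0, 0]}, {"claw": 255, "dp": [0.0008, 0, 0.0016], "angular": [0, 0, 0]}]}}

```text
clock: 11.88
tcp_pos: [0.5313, 0.2784, 0.0897]
orientation: [0.0, 0.645, 0.764, 0.001]
wrist_force: [-0.3, 3.9, 4.2]
finger_gap: 0.0128
```

```bash
python3 - <<'E'
from h import *
im,P=look("wrist"); s=env.get_state(); print(s["tcp_pos"],s["wrist_force"])
a=np.radians(99.6); ex=np.array([np.cos(a),np.sin(a),0]); ey=np.array([-ex[1],ex[0],0]); face=np.array([.5165,.3616,0])
B=np.stack([(P-face)@ex,(P-face)@ey,P[...,2]],-1)*1000
for c in (160,320,480): print(c,[(r,B[r,c].round(0).tolist()) for r in range(0,240,12)])
E
```

```text
[0.53129787 0.27857634 0.08955953] [-0.16777734  5.55224633  3.56023857]
160 [(0, [17.0, 31.0, 168.0]), (12, [15.0, 31.0, 169.0]), (24, [13.0, 31.0, 169.0]), (36, [11.0, 32.0, 170.0]), (48, [9.0, 32.0, 169.0]), (60, [6.0, 32.0, 170.0]), (72, [4.0, 32.0, 170.0]), (84, [2.0, 32.0, 170.0]), (96, [-0.0, 34.0, 167.0]), (108, [-0.0, 66.0, 92.0]), (120, [-5.0, 63.0, 99.0]), (132, [-10.0, 61.0, 106.0]), (144, [-14.0, 59.0, 111.0]), (156, [-18.0, 58.0, 116.0]), (168, [-21.0, 56.0, 122.0]), (180, [-25.0, 54.0, 126.0]), (192, [-28.0, 52.0, 132.0]), (204, [-31.0, 51.0, 136.0]), (216, [-35.0, 52.0, 136.0]), (228, [-59.0, 84.0, 66.0])]
320 [(0, [17.0, -1.0, 169.0]), (12, [15.0, -1.0, 170.0]), (24, [13.0, -1.0, 169.0]), (36, [11.0, -1.0, 170.0]), (48, [9.0, -1.0, 170.0]), (60, [7.0, -1.0, 168.0]), (72, [4.0, -1.0, 170.0]), (84, [2.0, -1.0, 170.0]), (96, [-0.0, -1.0, 164.0]), (108, [-0.0, -0.0, 85.0]), (120, [-5.0, -0.0, 100.0]), (132, [-9.0, -0.0, 106.0]), (144, [-13.0, -0.0, 112.0]), (156, [-17.0, -0.0, 117.0]), (168, [-21.0, -0.0, 122.0]), (180, [-24.0, -0.0, 127.0]), (192, [-28.0, -0.0, 131.0]), (204, [-31.0, -0.0, 136.0]), (216, [-35.0, -0.0, 134.0]), (228, [-58.0, -0.0, 68.0])]
480 [(0, [17.0, -32.0, 170.0]), (12, [15.0, -32.0, 170.0]), (24, [13.0, -32.0, 171.0]), (36, [11.0, -33.0, 169.0]), (48, [9.0, -33.0, 170.0]), (60, [7.0, -34.0, 169.0]), (72, [4.0, -33.0, 171.0]), (84, [2.0, -34.0, 170.0]), (96, [0.0, -37.0, 162.0]), (108, [0.0, -69.0, 85.0]), (120, [-5.0, -63.0, 100.0]), (132, [-9.0, -62.0, 105.0]), (144, [-13.0, -60.0, 111.0]), (156, [-17.0, -58.0, 118.0]), (168, [-21.0, -56.0, 123.0]), (180, [-24.0, -55.0, 128.0]), (192, [-28.0, -53.0, 131.0]), (204, [-30.0, -51.0, 137.0]), (216, [-35.0, -53.0, 134.0]), (228, [-58.0, -83.0, 68.0])]
```

The strip is in the groove, level, about 3 mm above home and touching. Releasing so it can drop.

{"method": "play_rows", "body": {"steps": [{"claw": 150, "dp": [0, 0, 0], "angular": [0, 0, 0]}, {"claw": 150, "dp": [0, 0, 0], "angular": [0, 0, 0]}, {"claw": 150, "dp": [0, 0, 0], "angular": [0, 0, 0]}, {"claw": 150, "dp": [0, 0, 0], "angular": [0, 0, 0]}, {"claw": 150, "dp": [0, 0, -0.01], "angular": [0, 0, 0]}, {"claw": 150, "dp": [0, 0, -0.02], "angular": [0, 0, 0]}, {"claw": 150, "dp": [0, 0, -0.03], "angular": [0, 0, 0]}, {"claw": 150, "dp": [0, 0, -0.03], "angular": [0, 0, 0]}]}}

```text
clock: 12.6
tcp_pos: [0.5301, 0.2766, 0.18]
orientation: [0.0, 0.646, 0.764, -0.001]
wrist_force: [1.2, -0.2, 0.3]
finger_gap: 0.0352
```

```bash
python3 - <<'E'
from h import *
im,P=look("wrist","w6.png"); s=env.get_state(); print(s["tcp_pos"],s["wrist_force"],s["finger_gap"])
a=np.radians(99.6); ex=np.array([np.cos(a),np.sin(a),0]); ey=np.array([-ex[1],ex[0],0]); face=np.array([.5165,.3616,0])
B=np.stack([(P-face)@ex,(P-face)@ey,P[...,2]],-1)*1000
i=im.astype(int); blue=(i[...,2]>i[...,0]+30)&(P[...,1]>.15)
for nm,m in dict(walltop=blue&(B[...,2]>122),sidefloor=blue&(B[...,2]<75)&(B[...,2]>50)&(abs(B[...,1])<100),org=(i[...,0]>150)&(i[...,2]<90)&(B[...,2]>85)).items():
    q=B[m]; print(nm,len(q),np.percentile(q,[2,50,98],axis=0).round(1).tolist())
    A=np.c_[q[:,:2],np.ones(len(q))]; k=np.linalg.lstsq(A,q[:,2],rcond=None)[0]; print("  plane slope deg",np.degrees(np.arctan(k[:2])).round(2))
q=B[blue&(B[...,2]<75)&(B[...,2]>55)&(B[...,1]>20)]; print(len(q))
E
```

```text
[0.53341875 0.27784572 0.18752683] [1.82269315 0.44259656 3.53637589] 0.035303394364654524
walltop 2937 [[-90.3, -119.4, 127.0], [-37.5, -0.6, 134.2], [-34.6, 115.1, 208.1]]
  plane slope deg [-40.06  -1.22]
sidefloor 29408 [[-154.3, -96.4, 60.0], [-98.5, 6.7, 63.3], [-51.4, 96.5, 69.9]]
  plane slope deg [ 1.69 -0.08]
org 12687 [[-35.0, -137.1, 113.0], [-26.0, -0.0, 128.5], [-19.0, 139.9, 135.7]]
  plane slope deg [-49.14  -0.57]
15326
```

View pics/w6.png

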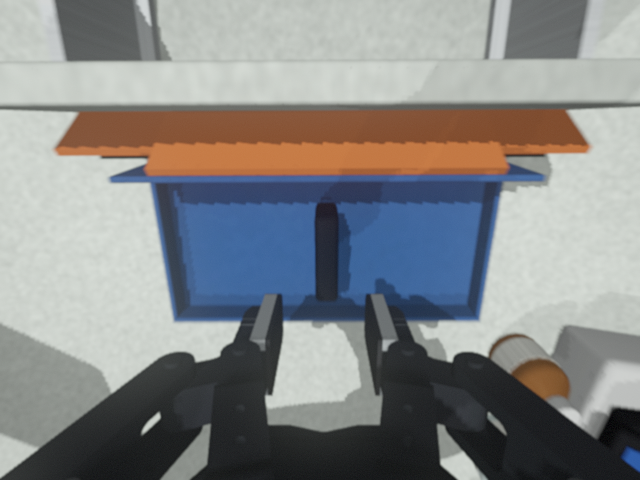

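The tray is released, but the picture puzzles me: cleat surface is visible above the strip (y≈110–150, strip y≈142–175). I'll measure again with the arm at rest.

```bash
python3 - <<'E'
from h import *
im,P=look("wrist"); s=env.get_state(); print(s["tcp_pos"],s["wrist_force"],s["finger_gap"])
a=np.radians(99.6); ex=np.array([np.cos(a),np.sin(a),0]); ey=np.array([-ex[1],ex[0],0]); face=np.array([.5165,.3616,0])
B=np.stack([(P-face)@ex,(P-face)@ey,P[...,2]],-1)*1000
for c in (100,200,300,450): print(c,[(r,B[r,c].round(0).tolist(),im[r,c].tolist()) for r in range(84,196,5)])
for c in (250,420): print(c,[(r,B[r,c].round(0).tolist()) for r in range(196,330,12)])
sc,_=look("scene"); sd,_=look("side")
f=np.zeros((480,800,3),np.uint8); f[:,:400]=cv2.resize(sc[150:300,400:525],(400,480)); f[:,400:]=cv2.resize(sd[300:480,130:360],(400,480)); cv2.imwrite("pics/m7.png",f[:,:,::-1])
E
```

```text
[0.5339805  0.27808341 0.18564086] [ 0.49151093 -0.56544798  0.84712889] 0.035298293818346586
100 [(84, [9.0, 97.0, 170.0], [201, 207, 201]), (89, [7.0, 97.0, 169.0], [201, 207, 201]), (94, [5.0, 98.0, 169.0], [203, 209, 203]), (99, [3.0, 98.0, 170.0], [202, 207, 201]), (104, [1.0, 99.0, 169.0], [192, 198, 192]), (109, [-1.0, 108.0, 152.0], [107, 111, 106]), (114, [-2.0, 146.0, 85.0], [130, 86, 61]), (119, [-5.0, 145.0, 88.0], [131, 85, 58]), (124, [-8.0, 142.0, 94.0], [131, 84, 57]), (129, [-11.0, 140.0, 99.0], [132, 86, 59]), (134, [-14.0, 138.0, 103.0], [132, 86, 60]), (139, [-17.0, 136.0, 108.0], [132, 85, 58]), (144, [-20.0, 135.0, 111.0], [133, 86, 61]), (149, [-23.0, 134.0, 115.0], [184, 116, 74]), (154, [-26.0, 134.0, 114.0], [186, 122, 82]), (159, [-40.0, 202.0, -1.0], [195, 201, 195]), (164, [-44.0, 202.0, -1.0], [208, 212, 207]), (169, [-49.0, 203.0, -0.0], [203, 208, 202]), (174, [-54.0, 204.0, -2.0], [210, 216, 209]), (179, [-58.0, 205.0, -1.0], [212, 217, 211]), (184, [-63.0, 206.0, -1.0], [213, 218, 212]), (189, [-68.0, 207.0, -1.0], [206, 212, 206]), (194, [-73.0, 208
[... 3094 characters left out ...]
[-62.0, 52.0, 65.0]), (208, [-72.0, 53.0, 64.0]), (220, [-82.0, 54.0, 63.0]), (232, [-91.0, 54.0, 64.0]), (244, [-102.0, 55.0, 62.0]), (256, [-112.0, 56.0, 63.0]), (268, [-124.0, 57.0, 61.0]), (280, [-135.0, 58.0, 60.0]), (292, [-146.0, 58.0, 62.0]), (304, [-154.0, 57.0, 67.0]), (316, [-77.0, 25.0, 225.0]), (328, [-78.0, 23.0, 233.0])]
420 [(196, [-62.0, -81.0, 64.0]), (208, [-72.0, -82.0, 63.0]), (220, [-81.0, -83.0, 64.0]), (232, [-92.0, -83.0, 64.0]), (244, [-102.0, -85.0, 63.0]), (256, [-113.0, -86.0, 63.0]), (268, [-124.0, -87.0, 61.0]), (280, [-135.0, -87.0, 62.0]), (292, [-147.0, -89.0, 60.0]), (304, [-154.0, -87.0, 69.0]), (316, [-205.0, -110.0, -1.0]), (328, [-219.0, -111.0, -0.0])]
```

View pics/m7.png

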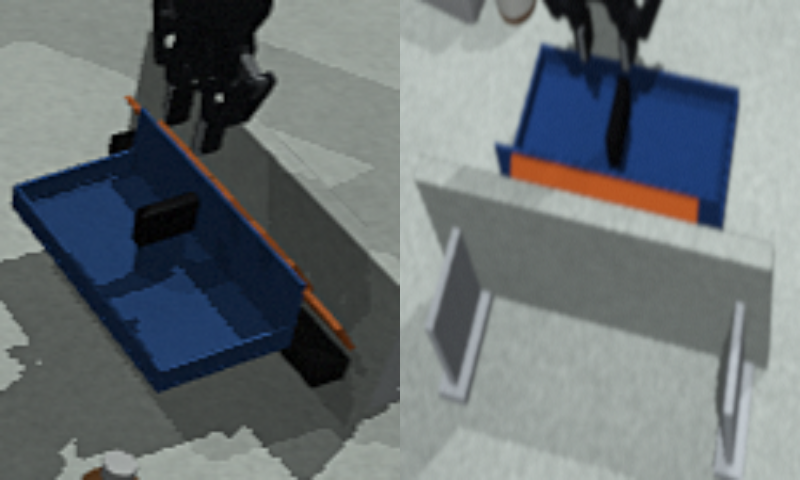

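It was only the board's shadow: the strip is in the groove, running from (−2, 97) up to (−33, 134) at all three columns. But the floor slopes about 2–3° front-down and the strip looks about 2 mm short of home. I'll regrip, tip it slightly back toward level while pressing lightly down and in, and release again.

{"method": "play_rows", "body": {"steps": [{"claw": 130, "dp": [0, 0, 0.012], "angular": [0, 0, 0]}, {"claw": 130, "dp": [0, 0, 0.016], "angular": [0, 0, 0]}, {"claw": 130, "dp": [0, 0, 0.016], "angular": [0, 0, 0]}, {"claw": 130, "dp": [0, 0, 0.016], "angular": [0, 0, 0]}, {"claw": 130, "dp": [0, 0, 0.016], "angular": [0, 0, 0]}, {"claw": 130, "dp": [0, 0, 0.014], "angular": [0, 0, 0]}, {"claw": 130, "dp": [0, 0, 0.008], "angular": [0, 0, 0]}, {"claw": 130, "dp": [0, 0, 0], "angular": [0, 0, 0]}]}}

```text
clock: 13.47
tcp_pos: [0.5288, 0.2763, 0.0782]
orientation: [-0.001, 0.645, 0.764, -0.002]
wrist_force: [-1.4, -0.0, -0.0]
finger_gap: 0.0419
```

{"method": "play_rows", "body": {"steps": [{"claw": 255, "dp": [0, 0, 0], "angular": [0, 0, 0]}, {"claw": 255, "dp": [0, 0, 0], "angular": [0, 0, 0]}, {"claw": 255, "dp": [0, 0, 0], "angular": [0, 0, 0]}, {"claw": 255, "dp": [0, 0, 0], "angular": [0, 0, 0]}, {"claw": 255, "dp": [0, 0, 0], "angular": [0, 0, 0]}, {"claw": 255, "dp": [0, 0, 0], "angular": [0, 0, 0]}, {"claw": 255, "dp": [0, 0, 0], "angular": [0, 0, 0]}, {"claw": 255, "dp": [0, 0, 0], "angular": [0, 0, 0]}]}}

```text
clock: 14.13
tcp_pos: [0.5317, 0.2774, 0.0821]
orientation: [0.001, 0.645, 0.764, 0.001]
wrist_force: [0.2, -0.5, 5.0]
finger_gap: 0.0127
```

{"method": "play_rows", "body": {"steps": [{"claw": 255, "dp": [0, 0, 0], "angular": [0, -0.6, 0]}, {"claw": 255, "dp": [0, 0, 0], "angular": [0, -0.6, 0]}, {"claw": 255, "dp": [0, 0, 0], "angular": [0, -0.6, 0]}, {"claw": 255, "dp": [0, 0, 0], "angular": [0, -0.6, 0]}, {"claw": 255, "dp": [0.0005, 0, 0.0005], "angular": [0, -0.6, 0]}, {"claw": 255, "dp": [0.0005, 0, 0.0005], "angular": [0, 0, 0]}, {"claw": 255, "dp": [0.0005, 0, 0.0005], "angular": [0, 0, 0]}, {"claw": 255, "dp": [0.0005, 0, 0.0005], "angular": [0, 0, 0]}]}}

```text
clock: 14.8
tcp_pos: [0.5316, 0.2782, 0.0817]
orientation: [0.022, 0.645, 0.763, -0.016]
wrist_force: [-3.1, -7.8, 20.5]
finger_gap: 0.0128
```

```bash
cat >> h.py <<'E'
def tray():
    im,P=look("wrist"); i=im.astype(int); a=np.radians(99.6); ex=np.array([np.cos(a),np.sin(a),0]); ey=np.array([-ex[1],ex[0],0]); face=np.array([.5165,.3616,0])
    B=np.stack([(P-face)@ex,(P-face)@ey,P[...,2]],-1)*1000; s=env.get_state()
    print(s["clock"],np.round(s["tcp_pos"],4),s["wrist_force"].round(1),round(s["finger_gap"],4),"tcp board x",((s["tcp_pos"]-face)@ex*1000).round(1))
    x,y,z=np.moveaxis(B,-1,0)
    f=lambda m:(lambda q:(len(q),np.degrees(np.arctan(np.linalg.lstsq(np.c_[q[:,:2],np.ones(len(q))],q[:,2],rcond=None)[0][:2])).round(2),np.median(q,0).round(1),"z@x-95",np.round((np.linalg.lstsq(np.c_[q[:,0]+95,q[:,1],np.ones(len(q))],q[:,2],rcond=None)[0][2]),1)))(B[m])
    print("floor",f((i[...,2]>i[...,0]+25)&(x>-140)&(x<-55)&(abs(y)<112)&(abs(y)>12)&(z>50)&(z<74)))
    print("strip",f((i[...,0]>i[...,2]+60)&(abs(y)<95)&(x>-29)&(x<-4)&(z>90)))
    print("walltop",f((i[...,2]>i[...,0]+25)&(x>-45)&(abs(y)<100)&(z>125)))
E
python3 -c "from h import *; tray()"
```

```text
14.85 [0.5316 0.2782 0.0817] [-2.6 -6.  17.5] 0.0132 tcp board x -84.8
floor (41590, array([ 0.14, -0.04]), array([-91.3,  14. ,  63.4]), 'z@x-95', np.float64(63.4))
strip (52568, array([-54.72,  -0.49]), array([-18.1,   0. , 118.2]), 'z@x-95', np.float64(226.8))
walltop (7418, array([ 2.3 , -0.04]), array([-33.8,  -0. , 131.4]), 'z@x-95', np.float64(128.9))
```

The tray is now level (0.14°) and seated: floor 63.4 mm (home 64), strip at 54.7°, wall top 131.4. Releasing.

{"method": "play_rows", "body": {"steps": [{"claw": 150, "dp": [0, 0, 0], "angular": [0, 0, 0]}, {"claw": 150, "dp": [0, 0, 0], "angular": [0, 0, 0]}, {"claw": 150, "dp": [0, 0, 0], "angular": [0, 0, 0]}, {"claw": 150, "dp": [0, 0, 0], "angular": [0, 0, 0]}, {"claw": 150, "dp": [-0.001, 0, -0.02], "angular": [0, 0, 0]}, {"claw": 150, "dp": [-0.001, 0, -0.03], "angular": [0, 0, 0]}, {"claw": 150, "dp": [-0.001, 0, -0.03], "angular": [0, 1.5, 0]}, {"claw": 150, "dp": [0, 0, -0.02], "angular": [0, 1.5, 0]}]}}

```text
clock: 15.52
tcp_pos: [0.5306, 0.2816, 0.1811]
orientation: [0.0, 0.645, 0.764, 0.001]
wrist_force: [0.0, 0.3, 0.1]
finger_gap: 0.0351
```

```bash
python3 -c "
from h import *
env.read_camera('scene');env.read_camera('scene'); tray()"
```

```text
15.6667 [0.5316 0.281  0.1808] [-0.3 -0.6 -1.1] 0.0352 tcp board x -82.0
floor (24807, array([ 0.06, -0.05]), array([-94.6,  12.5,  63.4]), 'z@x-95', np.float64(63.4))
strip (14428, array([-54.57,  -0.47]), array([-17.5,   0.3, 117.7]), 'z@x-95', np.float64(226.5))
walltop (2120, array([5.76, 0.01]), array([-34. ,  -1.4, 131.4]), 'z@x-95', np.float64(125.2))
```

The tray hangs level (0.06°) and home after release. Next to the stand.

```bash
python3 - <<'E'
from h import *
plan([.56,-.30,.21],down(176.6),24,0)
E
```

```text
[{"claw":0,"dp":[-0.0241, -0.0029, -0.0012],"angular":[0.01, 0.01, -3.21]},{"claw":0,"dp":[-0.0239, -0.0042, -0.0012],"angular":[0.01, 0.01, -3.21]},{"claw":0,"dp":[-0.0236, -0.0055, -0.0012],"angular":[0.01, 0.01, -3.21]},{"claw":0,"dp":[-0.0233, -0.0068, -0.0012],"angular":[0.01, 0.01, -3.21]},{"claw":0,"dp":[-0.0228, -0.0081, -0.0012],"angular":[0.01, 0.01, -3.21]},{"claw":0,"dp":[-0.0223, -0.0094, -0.0013],"angular":[0.01, 0.01, -3.21]},{"claw":0,"dp":[-0.0218, -0.0106, -0.0013],"angular":[0.01, 0.01, -3.21]},{"claw":0,"dp":[-0.0211, -0.0118, -0.0013],"angular":[0.01, 0.01, -3.21]}]
[{"claw":0,"dp":[-0.0205, -0.013, -0.0013],"angular":[0.01, 0.01, -3.21]},{"claw":0,"dp":[-0.0197, -0.0141, -0.0013],"angular":[0.01, 0.01, -3.21]},{"claw":0,"dp":[-0.0189, -0.0152, -0.0013],"angular":[0.01, 0.01, -3.21]},{"claw":0,"dp":[-0.018, -0.0162, -0.0013],"angular":[0.01, 0.01, -3.21]},{"claw":0,"dp":[-0.0171, -0.0172, -0.0013],"angular":[0.01, 0.01, -3.21]},{"claw":0,"dp":[-0.0161, -0.0181, -0.0012],"angular":[0.01, 0.01, -3.21]},{"claw":0,"dp":[-0.015, -0.019, -0.0012],"angular":[0.01, 0.01, -3.21]},{"claw":0,"dp":[-0.0139, -0.0198, -0.0012],"angular":[0.01, 0.01, -3.21]}]
[{"claw":0,"dp":[-0.0128, -0.0206, -0.0012],"angular":[0.01, 0.01, -3.21]},{"claw":0,"dp":[-0.0116, -0.0213, -0.0012],"angular":[0.01, 0.01, -3.21]},{"claw":0,"dp":[-0.0104, -0.0219, -0.0012],"angular":[0.01, 0.01, -3.21]},{"claw":0,"dp":[-0.0092, -0.0224, -0.0012],"angular":[0.01, 0.01, -3.21]},{"claw":0,"dp":[-0.0079, -0.0229, -0.0012],"angular":[0.01, 0.01, -3.21]},{"claw":0,"dp":[-0.0066, -0.0233, -0.0012],"angular":[0.01, 0.01, -3.21]},{"claw":0,"dp":[-0.0053, -0.0236, -0.0012],"angular":[0.01, 0.01, -3.21]},{"claw":0,"dp":[-0.004, -0.0239, -0.0012],"angular":[0.01, 0.01, -3.21]}]
```

{"method": "play_rows", "body": {"steps": [{"claw": 150, "dp": [-0.024, -0.003, -0.0015], "angular": [0, 0, -3.21]}, {"claw": 150, "dp": [-0.024, -0.0042, -0.0015], "angular": [0, 0, -3.21]}, {"claw": 150, "dp": [-0.0236, -0.0055, -0.0015], "angular": [0, 0, -3.21]}, {"claw": 150, "dp": [-0.0233, -0.0068, -0.0015], "angular": [0, 0, -3.21]}, {"claw": 150, "dp": [-0.0228, -0.008, -0.0015], "angular": [0, 0, -3.21]}, {"claw": 150, "dp": [-0.0223, -0.0094, -0.0015], "angular": [0, 0, -3.21]}, {"claw": 150, "dp": [-0.0218, -0.0106, -0.0015], "angular": [0, 0, -3.21]}, {"claw": 150, "dp": [-0.021, -0.0118, -0.0015], "angular": [0, 0, -3.21]}]}}

```text
clock: 16.33
tcp_pos: [0.5387, 0.0863, 0.1891]
orientation: [-0.001, 0.458, 0.889, -0.001]
wrist_force: [0.6, 0.0, 0.3]
finger_gap: 0.0351
```

{"method": "play_rows", "body": {"steps": [{"claw": 150, "dp": [-0.0205, -0.013, -0.0013], "angular": [0, 0, -3.21]}, {"claw": 150, "dp": [-0.0197, -0.014, -0.0013], "angular": [0, 0, -3.21]}, {"claw": 150, "dp": [-0.019, -0.0152, -0.0013], "angular": [0, 0, -3.21]}, {"claw": 150, "dp": [-0.018, -0.0162, -0.0013], "angular": [0, 0, -3.21]}, {"claw": 150, "dp": [-0.017, -0.0172, -0.0013], "angular": [0, 0, -3.21]}, {"claw": 150, "dp": [-0.016, -0.018, -0.0012], "angular": [0, 0, -3.21]}, {"claw": 150, "dp": [-0.015, -0.019, -0.0012], "angular": [0, 0, -3.21]}, {"claw": 150, "dp": [-0.014, -0.0198, -0.0012], "angular": [0, 0, -3.21]}]}}

```text
clock: 17.0
tcp_pos: [0.5488, -0.1069, 0.1991]
orientation: [-0.001, 0.249, 0.968, 0.0]
wrist_force: [-0.5, 0.9, -0.3]
finger_gap: 0.0353
```

{"method": "play_rows", "body": {"steps": [{"claw": 255, "dp": [-0.0128, -0.0206, -0.0012], "angular": [0, 0, -3.21]}, {"claw": 255, "dp": [-0.0116, -0.0213, -0.0012], "angular": [0, 0, -3.21]}, {"claw": 255, "dp": [-0.0104, -0.022, -0.0012], "angular": [0, 0, -3.21]}, {"claw": 255, "dp": [-0.0092, -0.0224, -0.0012], "angular": [0, 0, -3.21]}, {"claw": 255, "dp": [-0.008, -0.023, -0.0012], "angular": [0, 0, -3.21]}, {"claw": 255, "dp": [-0.0066, -0.0233, -0.0012], "angular": [0, 0, -3.21]}, {"claw": 255, "dp": [-0.0053, -0.0236, -0.0012], "angular": [0, 0, -3.21]}, {"claw": 255, "dp": [-0.004, -0.024, -0.0012], "angular": [0, 0, -3.21]}]}}

```text
clock: 17.67
tcp_pos: [0.5588, -0.3005, 0.2084]
orientation: [-0.001, 0.028, 1.0, 0.001]
wrist_force: [0.2, -0.2, -0.7]
finger_gap: 0.0002
```

```bash
python3 - <<'E'
from h import *
env.read_camera("scene"); env.read_camera("scene")
im,P=look("wrist","w8.png"); s=env.get_state(); T=T_tool(); print(s["clock"],s["tcp_pos"],s["orientation"],s["joint_pos"].round(2),s["finger_gap"])
hsv=cv2.cvtColor(im,cv2.COLOR_RGB2HSV); H,S,V=np.moveaxis(hsv.astype(int),-1,0); Z=P[...,2]
L=(P-T[:3,3])@T[:3,:3]
for n,m in dict(y=(H>17)&(H<30)&(S>110)&(Z>.035)&(Z<.065),st=(Z>.035)&(Z<.058)).items():
    nc,l,st,_=cv2.connectedComponentsWithStats(m.astype(np.uint8))
    for i in range(1,nc):
        if st[i,4]>800: Q=P[l==i]; print(n,st[i],*[np.round(a,4) for a in cv2.minAreaRect(Q[:,:2].astype(np.float32))],"med",np.median(Q,0).round(4)," tool", *[np.round(a,4) for a in cv2.minAreaRect(L[l==i][:,:2].astype(np.float32))])
E
```

```text
17.8167 [ 0.55867929 -0.30119548  0.20812052] [-8.60278131e-04  3.06622381e-02  9.99528952e-01  9.80143168e-04] [-0.62  0.44  0.22  1.36  0.   -0.56] 0.00042607621879763263
y [ 296  175   65  106 6553] [ 0.5755 -0.2979] [0.0581 0.1   ] 86.5947 med [ 0.5717 -0.2985  0.0505]  tool [-0.0169  0.004 ] [0.058 0.1  ] 89.8911
st [  33   37   43   74 1650] [ 0.4317 -0.5074] [0.0257 0.0533] 74.6909 med [ 0.4283 -0.5146  0.0476]  tool [ 0.1139 -0.2139] [0.0533 0.0257] 11.7927
st [ 83  37  40  79 868] [ 0.4391 -0.4722] [0.0203 0.0567] 79.5335 med [ 0.4412 -0.4658  0.0472]  tool [ 0.1085 -0.1783] [0.0567 0.0203] 6.9768
st [  44  132  100  271 3941] [ 0.6105 -0.5124] [0.2701 0.0335] 6.8002 med [ 0.5933 -0.5087  0.0473]  tool [-0.0649 -0.208 ] [0.0335 0.2701] 79.6749
st [  275   167   105   122 11787] [ 0.5773 -0.2996] [0.0912 0.1147] 86.6957 med [ 0.5708 -0.2986  0.05  ]  tool [-0.0188  0.0024] [0.0912 0.1147] 89.7898
st [ 520  362   61   58 1115] [ 0.7672 -0.0816] [0.0386 0.0646] 55.899 med [ 0.7487 -0.0877  0.0466]  tool [-0.195   0.2316] [0.0646 0.0386] 30.5771
st [583 399  57  20 880] [0.7949 0.0009] [0.0041 0.0671] 0.4309 med [ 0.7951 -0.0024  0.0464]  tool [-0.2176  0.3157] [0.0671 0.0041] 86.103
```

View pics/w8.png

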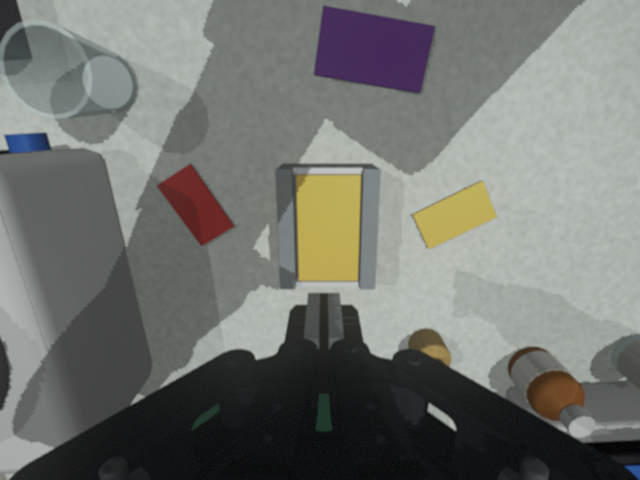

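The view shows the yellow plate at x 296–361, y 172–281 in the stand, the decoys to either side, and the beaker, weight and bottles well away. Which end is the open front is not yet clear, so I'll profile the ends.

```bash
python3 - <<'E'
from h import *
z=np.load("/tmp/wrist.npz"); P=z["P"]; im=z["im"]; a=np.radians(-3.4); ex=np.array([np.cos(a),np.sin(a),0]); ey=np.array([-ex[1],ex[0],0]); c=np.array([.577,-.2995,0])
S=np.stack([(P-c)@ex,(P-c)@ey,P[...,2]],-1)*1000
for col in (283,290,310,328,345,369,375): print(col,[(r,S[r,col].round(0).astype(int).tolist(),int(im[r,col].mean())) for r in [*range(158,182,2),*range(270,296,2)]])
f=cv2.resize(im[155:300,265:390],(690,800)[:2] if 0 else (500,580),interpolation=cv2.INTER_CUBIC)
sc,_=look("scene"); g=cv2.resize(sc[255:320,215:265],(290,377),interpolation=cv2.INTER_CUBIC)
o=np.zeros((580,800,3),np.uint8); o[:,:500]=f; o[:377,505:795]=g; cv2.imwrite("pics/m9.png",o[:,:,::-1])
E
```

```text
283 [(158, [-61, -43, 0], 125), (160, [-59, -43, 1], 124), (162, [-57, -43, -1], 119), (164, [-57, -42, 14], 76), (166, [-57, -40, 30], 65), (168, [-57, -38, 46], 69), (170, [-55, -38, 49], 86), (172, [-54, -38, 50], 86), (174, [-52, -38, 49], 84), (176, [-50, -38, 49], 85), (178, [-49, -38, 50], 85), (180, [-47, -38, 50], 84), (270, [38, -41, 49], 88), (272, [39, -41, 50], 87), (274, [42, -41, 49], 87), (276, [43, -41, 50], 87), (278, [46, -42, 49], 87), (280, [48, -42, 49], 88), (282, [49, -42, 51], 87), (284, [51, -42, 50], 86), (286, [54, -42, 49], 86), (288, [56, -42, 50], 106), (290, [82, -48, -1], 171), (292, [84, -48, 0], 178), (294, [87, -48, -1], 175)]
290 [(158, [-61, -36, -1], 124), (160, [-59, -36, -1], 122), (162, [-57, -36, 1], 116), (164, [-57, -35, 15], 73), (166, [-57, -34, 30], 66), (168, [-57, -32, 45], 70), (170, [-56, -32, 50], 81), (172, [-54, -32, 50], 84), (174, [-52, -32, 49], 84), (176, [-51, -32, 50], 85), (178, [-49, -32, 49], 87), (180, [-47, -32, 49], 85), (270, [37, -35, 50], 125), (272, [40, -35, 48], 103), (274, [41, -35, 49], 87), (276, [43, -35, 49
[... 2849 characters left out ...]
84, 47, 0], 179), (294, [87, 47, -1], 176)]
375 [(158, [-61, 48, -1], 179), (160, [-59, 48, -1], 179), (162, [-57, 48, 0], 179), (164, [-55, 48, 0], 175), (166, [-57, 44, 30], 128), (168, [-57, 42, 46], 90), (170, [-56, 41, 50], 126), (172, [-54, 41, 51], 131), (174, [-52, 41, 50], 130), (176, [-50, 41, 49], 131), (178, [-49, 41, 49], 130), (180, [-47, 42, 49], 130), (270, [37, 45, 50], 141), (272, [40, 45, 48], 141), (274, [42, 45, 49], 142), (276, [65, 53, 0], 146), (278, [67, 53, 1], 148), (280, [70, 53, -1], 147), (282, [72, 53, -1], 144), (284, [74, 53, 0], 152), (286, [77, 53, 0], 158), (288, [79, 53, 0], 169), (290, [82, 54, 0], 183), (292, [85, 54, -1], 185), (294, [87, 54, 0], 182)]
```

View pics/m9.png

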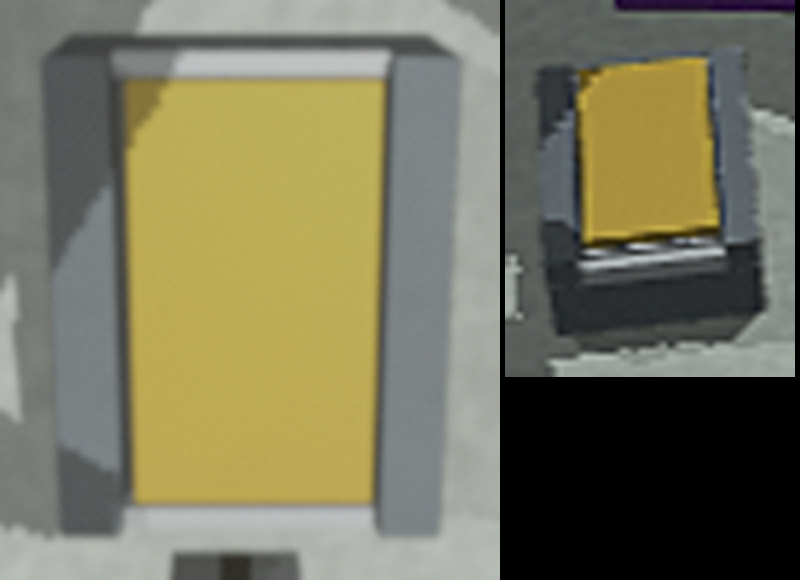

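The stand's two ends look alike. I take its front (−x) as the end facing the robot: that gives a yaw near zero, and that side is free of obstacles. First a light touch on the plate top with the shut fingers to calibrate the tip height.

{"method": "play_rows", "body": {"steps": [{"claw": 255, "dp": [-0.006, 0.0004, 0.019], "angular": [0, 0, 0]}, {"claw": 255, "dp": [-0.006, 0.0004, 0.019], "angular": [0, 0, 0]}, {"claw": 255, "dp": [-0.006, 0.0004, 0.019], "angular": [0, 0, 0]}, {"claw": 255, "dp": [-0.006, 0.0004, 0.019], "angular": [0, 0, 0]}, {"claw": 255, "dp": [-0.006, 0.0004, 0.019], "angular": [0, 0, 0]}, {"claw": 255, "dp": [-0.006, 0.0004, 0.019], "angular": [0, 0, 0]}, {"claw": 255, "dp": [-0.006, 0.0004, 0.019], "angular": [0, 0, 0]}, {"claw": 255, "dp": [-0.006, 0.0004, 0.019], "angular": [0, 0, 0]}]}}

```text
clock: 18.53
tcp_pos: [0.6076, -0.2975, 0.0571]
orientation: [-0.0, 0.029, 1.0, 0.001]
wrist_force: [0.4, 0.2, -0.3]
finger_gap: -0.0001
```

{"method": "play_rows", "body": {"steps": [{"claw": 255, "dp": [0, 0, 0.005], "angular": [0, 0, 0]}, {"claw": 255, "dp": [0, 0, 0.005], "angular": [0, 0, 0]}, {"claw": 255, "dp": [0, 0, 0.003], "angular": [0, 0, 0]}, {"claw": 255, "dp": [0, 0, 0.0015], "angular": [0, 0, 0]}, {"claw": 255, "dp": [0, 0, 0.0015], "angular": [0, 0, 0]}, {"claw": 255, "dp": [0, 0, 0.0015], "angular": [0, 0, 0]}, {"claw": 255, "dp": [0, 0, 0], "angular": [0, 0, 0]}, {"claw": 255, "dp": [0, 0, 0], "angular": [0, 0, 0]}]}}

```text
clock: 19.2
tcp_pos: [0.608, -0.2999, 0.042]
orientation: [0.001, 0.029, 1.0, -0.0]
wrist_force: [0.1, 0.4, -0.0]
finger_gap: -0.0
```

{"method": "play_rows", "body": {"steps": [{"claw": 255, "dp": [0, 0, 0.0015], "angular": [0, 0, 0]}, {"claw": 255, "dp": [0, 0, 0.0015], "angular": [0, 0, 0]}, {"claw": 255, "dp": [0, 0, 0.0015], "angular": [0, 0, 0]}, {"claw": 255, "dp": [0, 0, 0], "angular": [0, 0, 0]}, {"claw": 255, "dp": [0, 0, 0], "angular": [0, 0, 0]}, {"claw": 255, "dp": [0, 0, 0], "angular": [0, 0, 0]}, {"claw": 255, "dp": [0, 0, 0], "angular": [0, 0, 0]}, {"claw": 255, "dp": [0, 0, 0], "angular": [0, 0, 0]}]}}

```text
clock: 19.87
tcp_pos: [0.6079, -0.2997, 0.0369]
orientation: [0.001, 0.029, 1.0, 0.0]
wrist_force: [-0.8, 0.4, -0.2]
finger_gap: -0.0001
```

```bash
python3 - <<'E'
from h import *
for i in range(3):
    im,P=look("wrist"); s=env.get_state(); print(s["tcp_pos"].round(4),s["wrist_force"].round(1))
T=T_tool(); C=T; L=(P-T[:3,3])@T[:3,:3]*1000
for c in (300,312,320,330,345): print(c,[(r,L[r,c].round(0).astype(int).tolist(),round(float(P[r,c,2])*1000)) for r in range(270,310,3)])
E
```

```text
[ 0.6079 -0.2997  0.0369] [-0.9  0.3 -0.5]
[ 0.6079 -0.2997  0.0369] [ 0.2 -0.6 -0.5]
[ 0.6079 -0.2996  0.0369] [ 0.2  0.5 -0. ]
300 [(270, [16, -9, -14], 50), (273, [15, -9, -14], 51), (276, [13, -9, -12], 49), (279, [12, -9, -14], 51), (282, [10, -9, -14], 51), (285, [9, -9, -14], 51), (288, [8, -9, -15], 51), (291, [6, -9, -14], 51), (294, [4, -10, -12], 49), (297, [3, -10, -13], 50), (300, [1, -10, -13], 50), (303, [0, -10, -14], 51), (306, [7, -9, -29], 66), (309, [6, -8, -31], 68)]
312 [(270, [16, -4, -13], 50), (273, [15, -4, -14], 51), (276, [13, -4, -14], 51), (279, [12, -4, -14], 50), (282, [10, -4, -14], 51), (285, [9, -4, -13], 50), (288, [7, -4, -13], 50), (291, [7, -4, -15], 52), (294, [10, -4, -25], 62), (297, [10, -4, -28], 65), (300, [10, -4, -31], 67), (303, [11, -4, -34], 71), (306, [10, -4, -36], 73), (309, [11, -3, -39], 76)]
320 [(270, [16, -1, -13], 50), (273, [14, -1, -13], 50), (276, [13, -1, -14], 51), (279, [12, -1, -14], 50), (282, [10, -1, -13], 50), (285, [9, -1, -15], 52), (288, [7, -1, -13], 50), (291, [6, -1, -13], 50), (294, [10, -1, -26], 63), (297, [10, -1, -28], 64), (300, [11, 0, -32], 68), (303, [10, 0, -33], 70), (306, [11, 0, -37], 73), (309, [11, 0, -39], 76)]<stdin>:5: RuntimeWarning: invalid value encountered in cast
Traceback (most recent call last):
ValueError: cannot convert float NaN to integer
```

The arm lags by a few mm before settling. Tip height is TCP + 23.5 mm by depth. Finishing the touch to confirm it.

{"method": "play_rows", "body": {"steps": [{"claw": 255, "dp": [0, 0, 0.002], "angular": [0, 0, 0]}, {"claw": 255, "dp": [0, 0, 0.002], "angular": [0, 0, 0]}, {"claw": 255, "dp": [0, 0, 0.002], "angular": [0, 0, 0]}, {"claw": 255, "dp": [0, 0, 0.002], "angular": [0, 0, 0]}, {"claw": 255, "dp": [0, 0, 0.0015], "angular": [0, 0, 0]}, {"claw": 255, "dp": [0, 0, 0.001], "angular": [0, 0, 0]}, {"claw": 255, "dp": [0, 0, 0.0005], "angular": [0, 0, 0]}, {"claw": 255, "dp": [0, 0, 0], "angular": [0, 0, 0]}]}}

```text
clock: 20.68
tcp_pos: [0.6079, -0.2997, 0.0303]
orientation: [0.002, 0.029, 1.0, -0.001]
wrist_force: [-8.2, 4.4, 24.2]
finger_gap: -0.0
```

```bash
python3 - <<'E'
from h import *
for i in range(3):
    env.read_camera("scene"); s=env.get_state(); print(s["tcp_pos"].round(4),s["wrist_force"].round(1))
E
```

```text
[ 0.6079 -0.2997  0.0303] [-8.3  5.2 23.3]
[ 0.6079 -0.2997  0.0303] [-8.   3.8 24.1]
[ 0.6079 -0.2997  0.0303] [-7.9  4.1 23.9]
```

Contact: tips at TCP + 20.7 mm, pressing 24 N on the plate. The shut tips have a bevel, so instead of edge-pushing I'll drag the plate by friction toward the front, with slightly less pressure.

{"method": "play_rows", "body": {"steps": [{"claw": 255, "dp": [0.004, 0, -0.001], "angular": [0, 0, 0]}, {"claw": 255, "dp": [0.006, 0, 0], "angular": [0, 0, 0]}, {"claw": 255, "dp": [0.006, 0, 0], "angular": [0, 0, 0]}, {"claw": 255, "dp": [0.006, 0, 0], "angular": [0, 0, 0]}, {"claw": 255, "dp": [0.006, 0, 0], "angular": [0, 0, 0]}, {"claw": 255, "dp": [0.006, 0, 0], "angular": [0, 0, 0]}, {"claw": 255, "dp": [0.006, 0, 0], "angular": [0, 0, 0]}, {"claw": 255, "dp": [0.003, 0, 0], "angular": [0, 0, 0]}]}}

```text
clock: 21.5
tcp_pos: [0.5691, -0.2992, 0.0304]
orientation: [0.006, 0.029, 1.0, -0.002]
wrist_force: [6.1, -0.1, 9.6]
finger_gap: 0.0003
```

```bash
cat >> h.py <<'E'
def plate(n="wrist"):
    im,P=look(n); s=env.get_state(); print(s["clock"],s["tcp_pos"].round(4),s["wrist_force"].round(1),round(s["finger_gap"],4))
    hsv=cv2.cvtColor(im,cv2.COLOR_RGB2HSV); H,S,V=np.moveaxis(hsv.astype(int),-1,0); Z=P[...,2]
    a=np.radians(-3.4); ex=np.array([np.cos(a),np.sin(a),0]); ey=np.array([-ex[1],ex[0],0]); c=np.array([.577,-.2995,0])
    B=np.stack([(P-c)@ex,(P-c)@ey,Z],-1)*1000
    m=(H>17)&(H<30)&(S>110)&(Z>.03)&(Z<.075)&(abs(B[...,0])<130)&(abs(B[...,1])<50); q=B[m]
    print(n,m.sum(),"x",np.percentile(q[:,0],[.5,99.5]).round(1),"y",np.percentile(q[:,1],[.5,99.5]).round(1),"z",np.percentile(q[:,2],[5,50,95]).round(1))
E
python3 -c "
from h import *
plate(); plate('scene')"
```

```text
21.55 [ 0.5687 -0.2992  0.0304] [ 3.5 -0.9  8.8] -0.0001
wrist 29377 x [-90.    6.9] y [-29.5  25.5] z [49.5 50.5 51.6]
21.6 [ 0.5686 -0.2991  0.0304] [ 2.7  0.5 11.9] -0.0002
scene 256 x [-74.8  10.7] y [-31.8  25.1] z [45.4 51.7 55.6]
```

The plate slides: its end is at x −90 of the stand (33 mm out), flat at z 50.5. A little further, then lift off.

{"method": "play_rows", "body": {"steps": [{"claw": 255, "dp": [0.003, 0, 0], "angular": [0, 0, 0]}, {"claw": 255, "dp": [0.002, 0, 0], "angular": [0, 0, 0]}, {"claw": 255, "dp": [0, 0, 0], "angular": [0, 0, 0]}, {"claw": 255, "dp": [0, 0, -0.006], "angular": [0, 0, 0]}, {"claw": 255, "dp": [0, 0, -0.01], "angular": [0, 0, 0]}, {"claw": 0, "dp": [0.01, 0, -0.015], "angular": [0, 0, 0]}, {"claw": 0, "dp": [0.02, 0, -0.015], "angular": [0, 0, 0]}, {"claw": 0, "dp": [0.02, 0, -0.005], "angular": [0, 0, 0]}]}}

```text
clock: 22.27
tcp_pos: [0.5103, -0.2943, 0.0797]
orientation: [0.001, 0.029, 1.0, -0.001]
wrist_force: [-0.5, -1.5, 0.6]
finger_gap: 0.0358
```

```bash
python3 -c "
from h import *
plate('scene');plate('scene'); plate()
plan([.501,-.297,.013],down(176.6),16,0)"
```

```text
22.3167 [ 0.5063 -0.2934  0.0798] [-3.5  1.7  0.1] 0.0435
scene 644 x [-96.6   6.3] y [-31.7  24.8] z [47.3 51.7 55.1]
22.3667 [ 0.5077 -0.2936  0.079 ] [0.4 0.5 0.2] 0.0509
scene 641 x [-95.8   6.1] y [-31.5  24.8] z [47.6 51.7 55.2]
22.4167 [ 0.509  -0.2938  0.0785] [0.5 0.6 0.6] 0.0579
wrist 14888 x [-95.5   2.7] y [-29.6  25.4] z [49.5 50.5 51.5]
[{"claw":0,"dp":[0.0005, -0.0002, 0.0041],"angular":[0.0, 0.0, -0.0]},{"claw":0,"dp":[0.0005, -0.0002, 0.0041],"angular":[0.0, 0.0, -0.0]},{"claw":0,"dp":[0.0005, -0.0002, 0.0041],"angular":[0.0, 0.0, -0.0]},{"claw":0,"dp":[0.0005, -0.0002, 0.0041],"angular":[0.0, 0.0, -0.0]},{"claw":0,"dp":[0.0005, -0.0002, 0.0041],"angular":[0.0, 0.0, -0.0]},{"claw":0,"dp":[0.0005, -0.0002, 0.0041],"angular":[0.0, 0.0, -0.0]},{"claw":0,"dp":[0.0005, -0.0002, 0.0041],"angular":[0.0, 0.0, -0.0]},{"claw":0,"dp":[0.0005, -0.0002, 0.0041],"angular":[0.0, 0.0, -0.0]}]
[{"claw":0,"dp":[0.0005, -0.0002, 0.0041],"angular":[0.0, 0.0, -0.0]},{"claw":0,"dp":[0.0005, -0.0002, 0.0041],"angular":[0.0, 0.0, -0.0]},{"claw":0,"dp":[0.0005, -0.0002, 0.0041],"angular":[0.0, 0.0, -0.0]},{"claw":0,"dp":[0.0005, -0.0002, 0.0041],"angular":[0.0, 0.0, -0.0]},{"claw":0,"dp":[0.0005, -0.0002, 0.0041],"angular":[0.0, 0.0, -0.0]},{"claw":0,"dp":[0.0005, -0.0002, 0.0041],"angular":[0.0, 0.0, -0.0]},{"claw":0,"dp":[0.0005, -0.0002, 0.0041],"angular":[0.0, 0.0, -0.0]},{"claw":0,"dp":[0.0005, -0.0002, 0.0041],"angular":[0.0, 0.0, -0.0]}]
```

{"method": "play_rows", "body": {"steps": [{"claw": 0, "dp": [0.002, -0.0005, 0], "angular": [0, 0, 0]}, {"claw": 0, "dp": [0.002, -0.0005, 0], "angular": [0, 0, 0]}, {"claw": 0, "dp": [0.001, -0.0005, 0.012], "angular": [0, 0, 0]}, {"claw": 0, "dp": [0.001, -0.0005, 0.012], "angular": [0, 0, 0]}, {"claw": 0, "dp": [0.001, -0.0005, 0.012], "angular": [0, 0, 0]}, {"claw": 0, "dp": [0.001, -0.0005, 0.012], "angular": [0, 0, 0]}, {"claw": 0, "dp": [0, 0, 0.012], "angular": [0, 0, 0]}, {"claw": 0, "dp": [0, 0, 0.005], "angular": [0, 0, 0]}]}}

```text
clock: 23.08
tcp_pos: [0.5011, -0.2956, 0.0103]
orientation: [-0.001, 0.029, 1.0, 0.001]
wrist_force: [-0.5, -0.5, -0.3]
finger_gap: 0.0852
```

```bash
python3 -c "
from h import *
plate('scene'); plate()
z=np.load('/tmp/wrist.npz'); cv2.imwrite('pics/w10.png',z['im'][:,:,::-1])"
```

```text
23.1333 [ 0.5009 -0.2954  0.01  ] [ 0.6  0.  -1.2] 0.0857
scene 643 x [-96.6   5.8] y [-31.5  24.7] z [47.3 51.7 55.3]
23.1833 [ 0.5012 -0.2956  0.0111] [ 0.5 -0.1  0.2] 0.0855
wrist 20156 x [-96.  -32.4] y [-29.5  25.4] z [49.5 50.5 51.4]
```

View pics/w10.png

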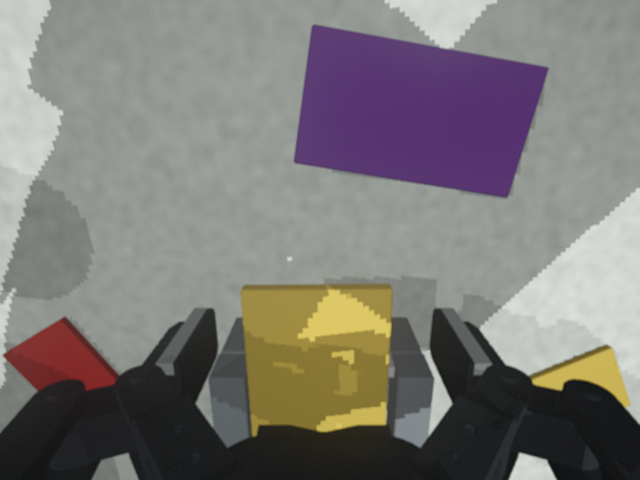

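The fingers straddle the projecting end of the plate (plate at x 242–392, y from 285; pads at x≈200 and x≈450), clear of the stand. Pinching.

{"method": "play_rows", "body": {"steps": [{"claw": 255, "dp": [0, 0, 0], "angular": [0, 0, 0]}, {"claw": 255, "dp": [0, 0, 0], "angular": [0, 0, 0]}, {"claw": 255, "dp": [0, 0, 0], "angular": [0, 0, 0]}, {"claw": 255, "dp": [0, 0, 0], "angular": [0, 0, 0]}, {"claw": 255, "dp": [0, 0, 0], "angular": [0, 0, 0]}, {"claw": 255, "dp": [0, 0, 0], "angular": [0, 0, 0]}, {"claw": 255, "dp": [0, 0, 0], "angular": [0, 0, 0]}, {"claw": 255, "dp": [0, 0, 0], "angular": [0, 0, 0]}], "force": 60}}

```text
clock: 23.85
tcp_pos: [0.5026, -0.2969, 0.0136]
orientation: [0.001, 0.029, 1.0, -0.0]
wrist_force: [-0.5, 0.7, 5.8]
finger_gap: 0.0544
```

{"method": "play_rows", "body": {"steps": [{"claw": 255, "dp": [0, 0, -0.002], "angular": [0, 0, 0]}, {"claw": 255, "dp": [0, 0, -0.004], "angular": [0, 0, 0]}, {"claw": 255, "dp": [0, 0, -0.006], "angular": [0, 0, 0]}, {"claw": 255, "dp": [0, 0, -0.01], "angular": [0, 0, 0]}, {"claw": 255, "dp": [0, 0, -0.01], "angular": [0, 0, 0]}, {"claw": 255, "dp": [0, 0, -0.01], "angular": [0, 0, 0]}, {"claw": 255, "dp": [0, 0, 0], "angular": [0, 0, 0]}, {"claw": 255, "dp": [0, 0, 0], "angular": [0, 0, 0]}]}}

```text
clock: 24.52
tcp_pos: [0.5026, -0.2971, 0.056]
orientation: [0.002, 0.029, 1.0, -0.001]
wrist_force: [-0.4, 0.2, -0.7]
finger_gap: 0.0546
```

```bash
cat >> h.py <<'E'
def held(lo=-60,hi=10):
    im,P=look("wrist"); s=env.get_state(); T=T_tool(); print(s["clock"],s["tcp_pos"].round(4),s["wrist_force"].round(1),round(s["finger_gap"],4))
    L=(P-T[:3,3])@T[:3,:3]*1000; hsv=cv2.cvtColor(im,cv2.COLOR_RGB2HSV); H,S,V=np.moveaxis(hsv.astype(int),-1,0)
    m=(H>17)&(H<30)&(S>110)&(L[...,2]>lo)&(L[...,2]<hi)&(abs(L[...,1])<45); q=L[m]
    k=np.linalg.lstsq(np.c_[q[:,:2],np.ones(len(q))],q[:,2],rcond=None)[0]
    print(len(q),"x",np.percentile(q[:,0],[.5,99.5]).round(1),"y",np.percentile(q[:,1],[.5,99.5]).round(1),"z",np.median(q[:,2]).round(1),"slopes deg",np.degrees(np.arctan(k[:2])).round(2),"z0",k[2].round(1))
E
python3 -c "
from h import *
held(); plate('scene'); plate('side')"
```

```text
24.5667 [ 0.5021 -0.2966  0.0552] [ 0.1  0.2 -0.5] 0.054
20499 x [-47.5  20.6] y [-26.9  27.7] z -37.0 slopes deg [ 0.89 -0.07] z0 -36.8
24.6167 [ 0.5017 -0.2963  0.0547] [ 0.6  0.2 -0.6] 0.0544
scene 3 x [-45.6 -38.2] y [-34.9 -34.7] z [48.6 50.4 50.9]
24.6667 [ 0.5015 -0.2962  0.0543] [ 1.2 -1.  -0. ] 0.054Traceback (most recent call last):
  File "<string>", line 3, in <module>
    held(); plate('scene'); plate('side')
                            ~~~~~^^^^^^^^
  File "h.py", line 41, in plate
    print(n,m.sum(),"x",np.percentile(q[:,0],[.5,99.5]).round(1),"y",np.percentile(q[:,1],[.5,99.5]).round(1),"z",np.percentile(q[:,2],[5,50,95]).round(1))
                        ~~~~~~~~~~~~~^^^^^^^^^^^^^^^^^^
    return _quantile_unchecked(
        a, q, axis, out, overwrite_input, method, keepdims, weights)
    return _ureduce(a,
                    func=_quantile_ureduce_func,
    ...<5 lines>...
                    overwrite_input=overwrite_input,
                    method=method)
    r = func(a, **kwargs)
    result = _quantile(arr,
                       quantiles=q,
    ...<2 lines>...
                       out=out,
                       weights=wgt)
    slices_having_nans = np.isnan(arr[-1, ...])
                                  ~~~^^^^^^^^^
IndexError: index -1 is out of bounds for axis 0 with size 0
```

The plate is held flat (0.9°), with its centre 29 mm behind the TCP along tool −x. I'm carrying it to bay_a with the pinched end toward the tray's front.

```bash
python3 - <<'E'
from h import *
plan([.4775,.2288,.19],down(279.6),24,255)
E
```

```text
[{"claw":255,"dp":[0.0023, 0.0218, -0.0056],"angular":[-0.0, 0.0, -4.29]},{"claw":255,"dp":[0.0006, 0.0219, -0.0056],"angular":[-0.0, 0.0, -4.29]},{"claw":255,"dp":[-0.001, 0.0219, -0.0056],"angular":[-0.0, 0.0, -4.29]},{"claw":255,"dp":[-0.0026, 0.0217, -0.0056],"angular":[-0.0, 0.0, -4.29]},{"claw":255,"dp":[-0.0043, 0.0215, -0.0056],"angular":[-0.0, 0.0, -4.29]},{"claw":255,"dp":[-0.0058, 0.0211, -0.0056],"angular":[-0.0, 0.0, -4.29]},{"claw":255,"dp":[-0.0074, 0.0206, -0.0056],"angular":[-0.0, 0.0, -4.29]},{"claw":255,"dp":[-0.0089, 0.02, -0.0056],"angular":[-0.0, 0.0, -4.29]}]
[{"claw":255,"dp":[-0.0104, 0.0193, -0.0056],"angular":[-0.0, 0.0, -4.29]},{"claw":255,"dp":[-0.0118, 0.0184, -0.0056],"angular":[-0.0, 0.0, -4.29]},{"claw":255,"dp":[-0.0132, 0.0175, -0.0056],"angular":[-0.0, 0.0, -4.29]},{"claw":255,"dp":[-0.0144, 0.0165, -0.0056],"angular":[-0.0, 0.0, -4.29]},{"claw":255,"dp":[-0.0156, 0.0153, -0.0056],"angular":[-0.0, 0.0, -4.29]},{"claw":255,"dp":[-0.0167, 0.0141, -0.0056],"angular":[-0.0, 0.0, -4.29]},{"claw":255,"dp":[-0.0177, 0.0128, -0.0056],"angular":[-0.0, 0.0, -4.29]},{"claw":255,"dp":[-0.0186, 0.0115, -0.0056],"angular":[-0.0, 0.0, -4.29]}]
[{"claw":255,"dp":[-0.0195, 0.0101, -0.0056],"angular":[-0.0, 0.0, -4.29]},{"claw":255,"dp":[-0.0202, 0.0086, -0.0056],"angular":[-0.0, 0.0, -4.29]},{"claw":255,"dp":[-0.0207, 0.007, -0.0056],"angular":[-0.0, 0.0, -4.29]},{"claw":255,"dp":[-0.0212, 0.0055, -0.0056],"angular":[-0.0, 0.0, -4.29]},{"claw":255,"dp":[-0.0216, 0.0039, -0.0056],"angular":[-0.0, 0.0, -4.29]},{"claw":255,"dp":[-0.0218, 0.0022, -0.0056],"angular":[-0.0, 0.0, -4.29]},{"claw":255,"dp":[-0.0219, 0.0006, -0.0057],"angular":[-0.0, 0.0, -4.29]},{"claw":255,"dp":[-0.0219, -0.001, -0.0057],"angular":[-0.0, 0.0, -4.29]}]
```

{"method": "play_rows", "body": {"steps": [{"claw": 255, "dp": [0.0023, 0.0218, -0.009], "angular": [0, 0, -4.29]}, {"claw": 255, "dp": [0.0006, 0.022, -0.009], "angular": [0, 0, -4.29]}, {"claw": 255, "dp": [-0.001, 0.022, -0.009], "angular": [0, 0, -4.29]}, {"claw": 255, "dp": [-0.0026, 0.0217, -0.009], "angular": [0, 0, -4.29]}, {"claw": 255, "dp": [-0.0043, 0.0215, -0.009], "angular": [0, 0, -4.29]}, {"claw": 255, "dp": [-0.0058, 0.021, -0.009], "angular": [0, 0, -4.29]}, {"claw": 255, "dp": [-0.0074, 0.0206, -0.009], "angular": [0, 0, -4.29]}, {"claw": 255, "dp": [-0.009, 0.02, -0.009], "angular": [0, 0, -4.29]}]}}

```text
clock: 25.33
tcp_pos: [0.4931, -0.1201, 0.1265]
orientation: [0.0, -0.269, 0.963, 0.0]
wrist_force: [-0.4, -0.4, -1.3]
finger_gap: 0.0541
```

{"method": "play_rows", "body": {"steps": [{"claw": 255, "dp": [-0.0104, 0.0193, -0.0075], "angular": [0, 0, -4.29]}, {"claw": 255, "dp": [-0.0118, 0.0184, -0.0075], "angular": [0, 0, -4.29]}, {"claw": 255, "dp": [-0.0132, 0.0175, -0.0075], "angular": [0, 0, -4.29]}, {"claw": 255, "dp": [-0.0144, 0.0165, -0.0075], "angular": [0, 0, -4.29]}, {"claw": 255, "dp": [-0.0156, 0.0153, -0.0075], "angular": [0, 0, -4.29]}, {"claw": 255, "dp": [-0.0167, 0.014, -0.0075], "angular": [0, 0, -4.29]}, {"claw": 255, "dp": [-0.0177, 0.0128, -0.0075], "angular": [0, 0, -4.29]}, {"claw": 255, "dp": [-0.0186, 0.0115, -0.0075], "angular": [0, 0, -4.29]}]}}

```text
clock: 26.0
tcp_pos: [0.4852, 0.0545, 0.1865]
orientation: [0.0, -0.541, 0.841, -0.0]
wrist_force: [-0.4, -0.4, -0.9]
finger_gap: 0.0541
```

{"method": "play_rows", "body": {"steps": [{"claw": 255, "dp": [-0.0195, 0.01, -0.0005], "angular": [0, 0, -4.29]}, {"claw": 255, "dp": [-0.0202, 0.0086, -0.0005], "angular": [0, 0, -4.29]}, {"claw": 255, "dp": [-0.0207, 0.007, -0.0005], "angular": [0, 0, -4.29]}, {"claw": 255, "dp": [-0.0212, 0.0055, -0.0005], "angular": [0, 0, -4.29]}, {"claw": 255, "dp": [-0.0216, 0.0039, -0.0005], "angular": [0, 0, -4.29]}, {"claw": 255, "dp": [-0.0218, 0.0022, -0.0005], "angular": [0, 0, -4.29]}, {"claw": 255, "dp": [-0.022, 0.0006, -0.0005], "angular": [0, 0, -4.29]}, {"claw": 255, "dp": [-0.022, -0.001, 0], "angular": [0, 0, -4.29]}]}}

```text
clock: 26.67
tcp_pos: [0.4773, 0.2298, 0.1897]
orientation: [-0.0, 0.765, -0.644, 0.0]
wrist_force: [0.3, -0.2, -1.0]
finger_gap: 0.054
```

```bash
python3 - <<'E'
from h import *
env.read_camera("scene"); held()
z=np.load("/tmp/wrist.npz"); P=z["P"]; i=z["im"].astype(int)
ang=np.radians(99.6); ex=np.array([np.cos(ang),np.sin(ang),0]); ey=np.array([-ex[1],ex[0],0]); face=np.array([.5165,.3616,0])
t=(env.get_state()["tcp_pos"]-face); print("tcp board x,y",t@ex,t@ey, env.get_state()["orientation"])
x=(P-face)@ex*1000;y=(P-face)@ey*1000;zz=P[...,2]*1000
m=(i[...,2]>i[...,0]+25)&(zz>74)&(zz<100)&(y>100)&(y<140); q=np.stack([x,y,zz],-1)[m]; print("side wall",len(q),np.percentile(q,[3,50,97],axis=0).round(1).tolist())
m=(i[...,2]>i[...,0]+25)&(zz>78)&(zz<100)&(x<-145)&(x>-175); q=np.stack([x,y,zz],-1)[m]; print("front wall",len(q),np.percentile(q,[3,50,97],axis=0).round(1).tolist() if len(q) else 0)
plan(face+ex*-.1244+ey*.0606+[0,0,.055],down(279.6),16,255)
E
```

```text
26.7667 [0.4772 0.2312 0.1895] [ 0.4 -0.  -1. ] 0.0541
21107 x [-48.6  19.3] y [-28.4  26.3] z -36.4 slopes deg [0.54 1.13] z0 -36.6
tcp board x,y -0.1220051563189842 0.06046058754445762 [-4.20588127e-04  7.65392035e-01 -6.43564180e-01 -4.17439244e-05]
side wall 769 [[-158.7, 102.7, 78.8], [-128.4, 117.2, 84.3], [-77.5, 119.9, 85.6]]
front wall 2395 [[-158.6, -120.4, 79.1], [-156.4, -4.4, 84.3], [-148.3, 116.6, 85.8]]
[{"claw":255,"dp":[0.0002, 0.0, 0.0084],"angular":[-0.0, 0.0, 0.02]},{"claw":255,"dp":[0.0002, 0.0, 0.0084],"angular":[-0.0, 0.0, 0.02]},{"claw":255,"dp":[0.0002, 0.0, 0.0084],"angular":[-0.0, 0.0, 0.02]},{"claw":255,"dp":[0.0002, 0.0, 0.0084],"angular":[-0.0, 0.0, 0.02]},{"claw":255,"dp":[0.0002, 0.0, 0.0084],"angular":[-0.0, 0.0, 0.02]},{"claw":255,"dp":[0.0002, 0.0, 0.0084],"angular":[-0.0, 0.0, 0.02]},{"claw":255,"dp":[0.0002, 0.0, 0.0084],"angular":[-0.0, 0.0, 0.02]},{"claw":255,"dp":[0.0002, 0.0, 0.0084],"angular":[-0.0, 0.0, 0.02]}]
[{"claw":255,"dp":[0.0002, 0.0, 0.0084],"angular":[-0.0, 0.0, 0.02]},{"claw":255,"dp":[0.0002, 0.0, 0.0084],"angular":[-0.0, 0.0, 0.02]},{"claw":255,"dp":[0.0002, 0.0, 0.0084],"angular":[-0.0, 0.0, 0.02]},{"claw":255,"dp":[0.0002, 0.0, 0.0084],"angular":[-0.0, 0.0, 0.02]},{"claw":255,"dp":[0.0002, 0.0, 0.0084],"angular":[-0.0, 0.0, 0.02]},{"claw":255,"dp":[0.0002, 0.0, 0.0084],"angular":[-0.0, 0.0, 0.02]},{"claw":255,"dp":[0.0002, 0.0, 0.0084],"angular":[-0.0, 0.0, 0.02]},{"claw":255,"dp":[0.0001, 0.0, 0.0084],"angular":[-0.0, 0.0, 0.02]}]
```

{"method": "play_rows", "body": {"steps": [{"claw": 255, "dp": [0.001, 0, 0.016], "angular": [0, 0, 0]}, {"claw": 255, "dp": [0.001, 0, 0.018], "angular": [0, 0, 0]}, {"claw": 255, "dp": [0.001, 0, 0.018], "angular": [0, 0, 0]}, {"claw": 255, "dp": [0.0005, 0, 0.018], "angular": [0, 0, 0]}, {"claw": 255, "dp": [0, 0, 0.018], "angular": [0, 0, 0]}, {"claw": 255, "dp": [0, 0, 0.018], "angular": [0, 0, 0]}, {"claw": 255, "dp": [0, 0, 0.016], "angular": [0, 0, 0]}, {"claw": 255, "dp": [0, 0, 0.012], "angular": [0, 0, 0]}]}}

```text
clock: 27.43
tcp_pos: [0.4775, 0.2243, 0.0542]
orientation: [0.001, 0.763, -0.646, -0.0]
wrist_force: [0.7, -0.0, -0.6]
finger_gap: 0.0539
```

{"method": "play_rows", "body": {"steps": [{"claw": 255, "dp": [0, 0, 0.005], "angular": [0, 0, 0]}, {"claw": 255, "dp": [0, 0, 0.004], "angular": [0, 0, 0]}, {"claw": 255, "dp": [0, 0, 0.003], "angular": [0, 0, 0]}, {"claw": 255, "dp": [0, 0, 0.002], "angular": [0, 0, 0]}, {"claw": 255, "dp": [0, 0, 0.001], "angular": [0, 0, 0]}, {"claw": 255, "dp": [0, 0, 0.001], "angular": [0, 0, 0]}, {"claw": 255, "dp": [0, 0, 0], "angular": [0, 0, 0]}, {"claw": 255, "dp": [0, 0, 0], "angular": [0, 0, 0]}]}}

```text
clock: 28.1
tcp_pos: [0.4789, 0.2255, 0.0406]
orientation: [-0.001, 0.764, -0.645, 0.001]
wrist_force: [-0.5, -0.1, -0.7]
finger_gap: 0.0542
```

```bash
python3 -c "
from h import *
held()"
```

```text
28.15 [0.4789 0.2255 0.0406] [ 0.5 -0.4 -0.8] 0.0545
20983 x [-46.9  21.2] y [-28.1  26.5] z -36.3 slopes deg [ 0.77 -0.28] z0 -36.3
```

{"method": "play_rows", "body": {"steps": [{"claw": 255, "dp": [-0.001, 0, 0.001], "angular": [0, 0, 0]}, {"claw": 255, "dp": [-0.001, 0, 0.001], "angular": [0, 0, 0]}, {"claw": 255, "dp": [0, 0, 0.001], "angular": [0, 0, 0]}, {"claw": 255, "dp": [0, 0, 0.001], "angular": [0, 0, 0]}, {"claw": 255, "dp": [0, 0, 0.0005], "angular": [0, 0, 0]}, {"claw": 255, "dp": [0, 0, 0], "angular": [0, 0, 0]}, {"claw": 255, "dp": [0, 0, 0], "angular": [0, 0, 0]}, {"claw": 255, "dp": [0, 0, 0], "angular": [0, 0, 0]}]}}

```text
clock: 28.82
tcp_pos: [0.479, 0.2264, 0.0395]
orientation: [-0.001, 0.764, -0.645, 0.002]
wrist_force: [-6.7, -6.6, 28.2]
finger_gap: 0.0541
```

The tips touch the tray floor (28 N) with the plate about 5 mm above it. Backing off that pressure, then opening just enough to let the plate lie down.

{"method": "play_rows", "body": {"steps": [{"claw": 255, "dp": [0, 0, -0.002], "angular": [0, 0, 0]}, {"claw": 255, "dp": [0, 0, -0.0015], "angular": [0, 0, 0]}, {"claw": 255, "dp": [0, 0, 0], "angular": [0, 0, 0]}, {"claw": 60, "dp": [0, 0, 0], "angular": [0, 0, 0]}, {"claw": 60, "dp": [0, 0, 0], "angular": [0, 0, 0]}, {"claw": 60, "dp": [0, 0, 0], "angular": [0, 0, 0]}, {"claw": 60, "dp": [0, 0, 0], "angular": [0, 0, 0]}, {"claw": 60, "dp": [0, 0, 0], "angular": [0, 0, 0]}]}}

```text
clock: 29.48
tcp_pos: [0.4782, 0.2274, 0.0389]
orientation: [-0.0, 0.764, -0.645, 0.0]
wrist_force: [0.5, 0.2, 0.4]
finger_gap: 0.0654
```

```bash
python3 -c "
from h import *
held()"
```

```text
29.5333 [0.4782 0.2274 0.039 ] [0.4 0.  0.7] 0.0652
20290 x [-52.8  21. ] y [-28.8  26. ] z -30.7 slopes deg [0.26 0.03] z0 -30.6
```

Plate lies flat, with its top at z 69.7 mm (= floor + 6). Retreating straight up, then away.

{"method": "play_rows", "body": {"steps": [{"claw": 60, "dp": [0, 0, -0.008], "angular": [0, 0, 0]}, {"claw": 60, "dp": [0, 0, -0.015], "angular": [0, 0, 0]}, {"claw": 60, "dp": [0, 0, -0.022], "angular": [0, 0, 0]}, {"claw": 60, "dp": [0, 0, -0.025], "angular": [0, 0, 0]}, {"claw": 60, "dp": [0, 0, -0.025], "angular": [0, 0, 0]}, {"claw": 60, "dp": [0, 0, -0.025], "angular": [0, 0, 0]}, {"claw": 60, "dp": [0.01, 0, -0.02], "angular": [0, 0, 0]}, {"claw": 60, "dp": [0.01, 0, -0.01], "angular": [0, 0, 0]}]}}

```text
clock: 30.2
tcp_pos: [0.4827, 0.208, 0.1928]
orientation: [-0.002, 0.764, -0.645, 0.002]
wrist_force: [0.5, -0.4, -1.0]
finger_gap: 0.0653
```

{"method": "play_rows", "body": {"steps": [{"claw": 60, "dp": [0.02, 0, -0.005], "angular": [0, 0, 0]}, {"claw": 60, "dp": [0.025, 0, 0], "angular": [0, 0, 0]}, {"claw": 60, "dp": [0.025, 0, 0], "angular": [0, 0, 0]}, {"claw": 60, "dp": [0.025, 0, 0], "angular": [0, 0, 0]}, {"claw": 60, "dp": [0.025, 0, 0], "angular": [0, 0, 0]}, {"claw": 60, "dp": [0.01, 0, 0], "angular": [0, 0, 0]}, {"claw": 60, "dp": [0, 0, 0], "angular": [0, 0, 0]}, {"claw": 60, "dp": [0, 0, 0], "angular": [0, 0, 0]}]}}

```text
clock: 30.87
tcp_pos: [0.5029, 0.0792, 0.1941]
orientation: [-0.001, 0.763, -0.646, 0.0]
wrist_force: [0.1, 0.5, 0.1]
finger_gap: 0.0652
```

```bash
python3 - <<'E'
from h import *
z0=np.load("/tmp/scene.npz")
im0=cv2.imread("pics/scene0.png")[:,:,::-1]
s=env.get_state(); print(s["clock"],s["tcp_pos"],s["wrist_force"])
ang=np.radians(99.6); ex=np.array([np.cos(ang),np.sin(ang),0]); ey=np.array([-ex[1],ex[0],0]); face=np.array([.5165,.3616,0])
a=np.radians(-3.4); sx=np.array([np.cos(a),np.sin(a),0]); sy=np.array([-sx[1],sx[0],0]); c=np.array([.577,-.2995,0])
def fit(q): return len(q),np.percentile(q,[1,50,99],axis=0).round(1).tolist(),np.degrees(np.arctan(np.linalg.lstsq(np.c_[q[:,:2],np.ones(len(q))],q[:,2],rcond=None)[0][:2])).round(2)
for n in("scene","side"):
    im,P=look(n,n+"9.png"); i=im.astype(int); B=np.stack([(P-face)@ex,(P-face)@ey,P[...,2]],-1)*1000
    hsv=cv2.cvtColor(im,cv2.COLOR_RGB2HSV); H,S,V=np.moveaxis(hsv.astype(int),-1,0); x,y,z=np.moveaxis(B,-1,0); box=(x>-165)&(x<5)&(abs(y)<130)
    m=box&(H>17)&(H<30)&(S>110)&(z>50)
    if m.sum()>50: print(n,"plate",fit(B[m]))
    m=box&(i[...,2]>i[...,0]+25)&(z>56)&(z<72)&(x<-50)&(x>-145)&(abs(y)<108)&(y<-12)
    if m.sum()>50: print(n,"floor b",fit(B[m]))
    m=box&(i[...,2]>i[...,0]+25)&(z>124)
    if m.sum()>20: print(n,"walltop",fit(B[m]))
    Q=np.stack([(P-c)@sx,(P-c)@sy,P[...,2]],-1)*1000
    m=(abs(Q[...,0])<48)&(abs(Q[...,1])<26)&(Q[...,2]>5); print(n,"stack",fit(Q[m]))
    if n=="scene":
        d=np.abs(i-im0).max(2)
        for nm,(u0,v0,u1,v1) in dict(bottles=(335,290,460,335),weight=(280,315,302,343),beaker=(145,232,175,275),jar=(194,200,222,232)).items(): print(nm,"changed px",(d[v0:v1,u0:u1]>60).sum())
E
```

```text
30.8667 [0.50289649 0.07918077 0.1940616 ] [0.09332723 0.51281302 0.07935834]
scene plate (407, [[-146.3, 2.7, 66.5], [-107.2, 61.5, 71.4], [-48.0, 87.3, 106.6]], array([-1.1 , -3.72]))
scene floor b (808, [[-139.5, -102.6, 60.7], [-96.5, -59.2, 65.4], [-51.3, -13.0, 70.4]], array([-0.03, -0.13]))
scene walltop (216, [[-40.6, -120.3, 124.1], [-36.5, -7.6, 130.5], [-32.6, 118.1, 137.4]], array([-8.02, -0.25]))
scene stack (595, [[-47.0, -25.4, 40.7], [1.6, 0.2, 46.0], [47.3, 25.6, 50.1]], array([-0.11, -0.07]))
bottles changed px 217
weight changed px 118
beaker changed px 156
jar changed px 278
side plate (987, [[-145.1, 32.0, 65.3], [-104.8, 59.4, 69.7], [-67.4, 86.2, 73.0]], array([ 0.07, -0.45]))
side floor b (1311, [[-144.2, -107.0, 60.5], [-103.9, -66.8, 63.8], [-69.8, -21.2, 67.0]], array([-0.05,  0.07]))
side walltop (284, [[-107.9, -120.0, 124.5], [-33.8, -7.3, 131.6], [-30.4, 117.6, 136.2]], array([-3.03, -0.06]))
side stack (294, [[-47.6, -24.8, 39.1], [-13.9, -1.5, 44.3], [28.2, 25.4, 49.2]], array([0.4 , 0.85]))
```

```bash
python3 - <<'E'
from h import *
for n in("scene","side"):
    P=np.load("/tmp/%s.npz"%n)["P"]; X,Y,Z=np.moveaxis(P,-1,0)
    for nm,m in dict(jar=(abs(X-.305)<.06)&(abs(Y+.357)<.06)&(Z>.055)&(Z<.09),weight=(abs(X-.733)<.04)&(abs(Y+.196)<.04)&(Z>.05)&(Z<.07),beaker=(abs(X-.43)<.06)&(abs(Y+.49)<.06)&(Z>.035)&(Z<.06)).items():
        if m.sum()>8: print(n,nm,m.sum(),*[np.round(a,3) for a in cv2.minAreaRect(P[m][:,:2].astype(np.float32))[:2]])
env.hand_in()
E
```

```text
scene jar 278 [ 0.305 -0.36 ] [0.06  0.055]
scene weight 67 [ 0.732 -0.197] [0.021 0.021]
scene beaker 249 [ 0.436 -0.492] [0.058 0.065]
side jar 291 [ 0.304 -0.357] [0.057 0.056]
side weight 39 [ 0.732 -0.194] [0.02  0.021]
side beaker 193 [ 0.446 -0.506] [0.059 0.098]
the job is handed in; nothing more can be done
```

I hung the tray on the cleat and put the yellow plate flat in bay_a, then handed in at about 31 s. One point I could not settle is which end of the stand is its front.

**Tray:** I lifted it by the handle, tipped it 20° front-up, and lowered the strip into the groove. After the first release it sagged 2–3° front-down and sat about 2 mm short of home. I regripped it, pressed it level and released it again. The last check shows the floor level within 0.2° at about 64 mm, and the wall top at about 131 mm where home is 132.

**Plate:** I dragged it along the stack by light pressure from above until about 38 mm stuck out, still flat. I pinched it there and released it in bay_a. It fell about 5 mm and lies flat, with its top about 6 mm above the tray floor.

**White plates and bystanders:** The stack in the stand now tops out at about 45 mm, so the white plates stayed. The jar and weight are unchanged within about 3 mm. The beaker matches only loosely because clear glass measures poorly. I compared the bottles only by changed pixels, which are not conclusive. The arm went near none of these.

**What disagreed or stayed unsure:**
- **Fingertips:** they stood about 21 mm behind the TCP when shut, not 8 mm ahead as stated. The first two closings on the handle therefore failed harmlessly, and I corrected for it from depth and touch.
- **Stand front:** both ends look identical, so I took the end facing the robot as the open front.
- **Contact forces:** fingertip contact peaked at 28 N on the tray floor and 24 N on the plate. The gripper body should have stayed clear both times.

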